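# Pack two glass ornaments in a keepsake box

### The job

Pack the gift: take the red and the blue glass ornament from their stands and gently set them into the two dimples of the tray in the open wooden keepsake box, one in each, lying along the dimple (either one in either dimple). Then swing the lid fully shut. The ornaments are fragile, so do not drop them, press them hard into the tray or knock them together, and leave the candle tin and the rubber stamp behind them where they stand.

Things in the scene. Friction and masses are not known exactly. Their poses are not given: they have to be found in the camera images.
- ornament_red_center (a point): red glass egg-shaped ornament, 66 mm long (own x axis), 44 mm in diameter, brass cap on its +x end, about 60 g. This point is its centre, at the start 40 mm above the table; it lies level on an oval wire ring (24 mm high, 19 mm to either side) on a fixed wooden stand 64 mm across. Grasp it across its middle, along its own y.
- ornament_blue_center (a point): blue glass egg-shaped ornament, 66 mm long (own x axis), 44 mm in diameter, brass cap on its +x end, about 60 g. This point is its centre, at the start 40 mm above the table; it lies level on an oval wire ring (24 mm high, 19 mm to either side) on a fixed wooden stand 64 mm across. Grasp it across its middle, along its own y.
- pocket_left (a point): left (+y of the box) pocket, an oval dimple in the grey-green tray in the box; the point is where a seated ornament's centre lies, 31 mm above the table; x along the dimple, y to the box's left. Lip and tray top 16 mm below it; floor of the 36 mm wide finger channel along y 22 mm below. Beside a seated ornament: 30 mm to the wall (60 mm high), 36 mm to the other: open the fingers only to about 65 mm there.
- pocket_right (a point): right (-y of the box) pocket, an oval dimple in the grey-green tray in the box; the point is where a seated ornament's centre lies, 31 mm above the table; x along the dimple, y to the box's left. Lip and tray top 16 mm below it; floor of the 36 mm wide finger channel along y 22 mm below. Beside a seated ornament: 30 mm to the wall (60 mm high), 36 mm to the other: open the fingers only to about 65 mm there.
- lid_hinge_line (a point): middle of the lid's hinge line, on the rear top edge of the box, 61 mm above the table; x axis points to the box's rear, y (the hinge axis) to its left. Pine keepsake box, 140 x 201 x 74 mm closed, fixed to the table; this point is 73 mm behind the pocket points in x.
- keepsake_lid (a joint): lid angle in rad: 0 shut, 1.83 fully open; starts open, leaning back past upright. A board 200 mm wide reaching 134 mm from the hinge line, outer face 12 mm outside the hinge plane, inner face 5 mm inside it. Stiff hinge (0.25 N m), stays where left: push from behind near the free edge with about 2 to 4 N, over and down until shut.
- stamp: rubber stamp with a turned dark wooden handle, 40 x 40 mm, 74 mm high, near the back; origin at the centre of its underside. Leave alone.
- candle: round candle tin, grey-green and silver, 66 mm across, 28 mm high; origin at the centre of its underside. Leave alone.
- ornament_red: the red ornament; origin 22 mm below its centre, on its underside (see its centre point)
- ornament_blue: the blue ornament; origin 22 mm below its centre, on its underside
- keepsake: the wooden keepsake box with its tray and lid; origin at the centre of its underside, x to its rear, where the lid is hinged

How it is judged (in metres and radians):
On the way, in this order (a step that is already met when the one before it is completed fails the run):
1. one ornament lies in a pocket, released (((horizontal distance between ornament_red_center and pocket_left below 0.007 m and z of ornament_red_center in the frame of pocket_left below 0.004 m and angle between the x axis of ornament_red_center and the x axis of pocket_left, either way round below 0.25 rad and contact force between ornament_red and the fingers below 0.05 N) or (horizontal distance between ornament_red_center and pocket_right below 0.007 m and z of ornament_red_center in the frame of pocket_right below 0.004 m and angle between the x axis of ornament_red_center and the x axis of pocket_right, either way round below 0.25 rad and contact force between ornament_red and the fingers below 0.05 N) or (horizontal distance between ornament_blue_center and pocket_left below 0.007 m and z of ornament_blue_center in the frame of pocket_left below 0.004 m and angle between the x axis of ornament_blue_center and the x axis of pocket_left, either way round below 0.25 rad and contact force between ornament_blue and the fingers below 0.05 N) or (horizontal distance between ornament_blue_center and pocket_right below 0.007 m and z of ornament_blue_center in the frame of pocket_right below 0.004 m and angle between the x axis of ornament_blue_center and the x axis of pocket_right, either way round below 0.25 rad and contact force between ornament_blue and the fingers below 0.05 N))), for 0.2 s.
2. both ornaments lie in the pockets, released ((((horizontal distance between ornament_red_center and pocket_left below 0.007 m and z of ornament_red_center in the frame of pocket_left below 0.004 m and angle between the x axis of ornament_red_center and the x axis of pocket_left, either way round below 0.25 rad and contact force between ornament_red and the fingers below 0.05 N) and (horizontal distance between ornament_blue_center and pocket_right below 0.007 m and z of ornament_blue_center in the frame of pocket_right below 0.004 m and angle between the x axis of ornament_blue_center and the x axis of pocket_right, either way round below 0.25 rad and contact force between ornament_blue and the fingers below 0.05 N)) or ((horizontal distance between ornament_red_center and pocket_right below 0.007 m and z of ornament_red_center in the frame of pocket_right below 0.004 m and angle between the x axis of ornament_red_center and the x axis of pocket_right, either way round below 0.25 rad and contact force between ornament_red and the fingers below 0.05 N) and (horizontal distance between ornament_blue_center and pocket_left below 0.007 m and z of ornament_blue_center in the frame of pocket_left below 0.004 m and angle between the x axis of ornament_blue_center and the x axis of pocket_left, either way round below 0.25 rad and contact force between ornament_blue and the fingers below 0.05 N)))), for 0.2 s.
At the end, for the whole second after the job is handed in: The ornaments lie at rest, one in each pocket: centre within 7 mm sideways of the pocket point and no more than 4 mm above it, long axis within 0.25 rad of the pocket's (either way round), released; and the lid is shut (within 0.06 rad) ((((horizontal distance between ornament_red_center and pocket_left below 0.007 m and z of ornament_red_center in the frame of pocket_left below 0.004 m and angle between the x axis of ornament_red_center and the x axis of pocket_left, either way round below 0.25 rad and contact force between ornament_red and the fingers below 0.05 N) and (horizontal distance between ornament_blue_center and pocket_right below 0.007 m and z of ornament_blue_center in the frame of pocket_right below 0.004 m and angle between the x axis of ornament_blue_center and the x axis of pocket_right, either way round below 0.25 rad and contact force between ornament_blue and the fingers below 0.05 N)) or ((horizontal distance between ornament_red_center and pocket_right below 0.007 m and z of ornament_red_center in the frame of pocket_right below 0.004 m and angle between the x axis of ornament_red_center and the x axis of pocket_right, either way round below 0.25 rad and contact force between ornament_red and the fingers below 0.05 N) and (horizontal distance between ornament_blue_center and pocket_left below 0.007 m and z of ornament_blue_center in the frame of pocket_left below 0.004 m and angle between the x axis of ornament_blue_center and the x axis of pocket_left, either way round below 0.25 rad and contact force between ornament_blue and the fingers below 0.05 N))) and value of joint keepsake_lid below 0.06 rad and linear speed of each of ornament_red, ornament_blue below 0.02 m/s); the robot touches nothing.
It fails at once if an ornament is pressed or dropped on the box, tray or lid with more than 15 N (contact force between any of ornament_red, ornament_blue and keepsake above 15 N).
It fails at once if an ornament falls onto the table (height (world z) of any of ornament_red_center, ornament_blue_center below 0.025 m).
It fails at once if the ornaments are knocked together with more than 3 N (contact force between ornament_red and ornament_blue above 3 N).
It fails at once if the candle tin or the rubber stamp is moved more than 30 mm (distance of any of candle, stamp from where it was at the start of the episode above 0.03 m).
It also fails if it takes over 70 s, if anything falls off the work surface, if the arm or the gripper's body presses on something with over 40 N, if the wrist force passes 120 N, or if a joint passes its speed limit or range.

### The arm

A 7-joint arm with a two-finger parallel gripper is mounted at the origin on the work surface; the furniture and walls round the work are solid. World frame = base frame: x ahead of the robot, y to its left, z up, the work surface at z = 0. Lengths are in mm, angles in rad, forces in N, time in s.
With the tool pointing down it reaches from about 350 to 900 mm from the base axis. Payload 19.9 kg.
Tool frame: the origin (TCP) lies on the centre line of the jaws, within the pads' length; the fingertips stand 19 mm ahead of it and the grasp point (between the pads) is the TCP; z points along the fingers, y is the direction in which the jaws open and shut (so a half turn about z gives the same grasp; the last joint's range is limited). The gripper opens to 94 mm and grips with 3 to 60 N. Pads are 16 mm wide; open, the fingers measure 119 mm over their backs; the gripper's body (75 mm by 177 mm) begins 78 mm behind the grasp point.
Start: joints at [-1.22, 0.417, -0.01, 1.614, 0.005, 1.111, -0.053], TCP at [239.223, 577.384, 224.425] pointing down, gripper open.
Joint ranges: [-2.81, 2.81], [-0.39, 2.02], [-1.27, 1.25], [0.06, 2.57], [-1.19, 4.33], [0.19, 2], [-2.82, 2.82]. Speed limits (rad/s): [1.89, 1.89, 2.39, 2.39, 3.01, 3.01, 3.01].

### API

Orientations are given as a rotation vector (axis times angle).
In Python, from rig import robot gives the robot as it stands.
- The arm moves only by the tool step_arm, never from a script. Its argument "moves" is a list of rows, each an object of numbers: "claw": the closure in counts, from 0 (fully open) to 255 (shut); "dx", "dy", "dz": the shift along the tool's x, y, z in cm; "spin": the turn about the tool's z in degrees. A call has 1 to 12 rows; each row is the pose to reach, as a shift and turn from the pose measured when the call began, along the tool's axes at that moment; what a row does not reach only later rows make up. A row lasts 1/12 s, in which the tool goes at most 41.7 mm and 7.16 degrees, less where a joint would pass 70% of its speed; a pose out of reach is approached as far as the arm can. A call with a gripper value outside its range is refused whole. The fingers move at their own pace and stop on an object; "squeeze" is the grip in N (left out, the last holds). Time passes only in rows, so rows that repeat a pose let the fingers close. It gives the time, the measured TCP pose, the force and the opening at its end, in the units of the state.
- robot.state(): the state, without advancing time (a new reading comes with each control period).
- robot.get_image(name): name is "scene" or "top"; returns the picture (384x512x3 uint8, red, green, blue); there is no depth.
- robot.camera_params(name): a dict with "mtx" (3x3 intrinsics, pixels), "k1" (the pictures are not rectified: a ray, as slopes to the right and down, at radius r is drawn at 1 + k1 r^2 times it, then the intrinsics apply), "extrinsics" (4x4, takes a point from camera to world coordinates). Camera axes: x right, y down, z forward; pixel columns grow to the right and rows downward; lengths in mm; the calibration is good to about 2 mm. A picture is of the moment at which its call begins. camera_params takes no time and is no camera call.
- robot.close_job(): hands the job in, once; it reports no verdict.
The state is a dict: "time": time; "joint_pos": joint angles; "dq": joint speeds; "joint_torque": joint torques, N m; "ee_pos": TCP position; "tcp_rot": TCP orientation; "ft_force": force on the tool from outside, world axes, zero at the start; "ft_torque": the same for the moment, N m; "gripper_width": finger opening in mm.
Only numpy, scipy, OpenCV 4.12 (cv2) and the standard library are available. Lean on these libraries where they do the work, as an engineer would, in place of code of your own. Each camera call takes 0.05 s, during which the arm holds its last target.

## Working session

There is one attempt and no reset: what is moved stays moved. The work goes in short steps, Python scripts to look and compute and a tool call to move; the robot and the scene stay as the last step left them, time stands still between calls to the robot, and variables do not carry over. Pictures are saved under pics/ and viewed, and the job is handed in when it is done.

Besides the shell and the picture viewer there is one more tool, called after "Call:" in YAML: its name, and indented under it one key for each argument. step_arm: Moves the arm, as the interface text tells. Its arguments: {"type":"object","properties":{"moves":{"type":"array","items":{"type":"object","properties":{"claw":{"type":"number"},"dx":{"type":"number"},"dy":{"type":"number"},"dz":{"type":"number"},"spin":{"type":"number"}}}},"squeeze":{"type":"number"}},"required":["moves"]}

```bash
mkdir -p pics; ls; python3 - <<'E'
from rig import robot
import cv2,numpy as np
s=robot.state();print(s)
for n in("scene","top"):
    cv2.imwrite(f"pics/{n}0.png",robot.get_image(n)[:,:,::-1]);p=robot.camera_params(n);print(n,p)
E
```

```text
pics
{'time': 0.0, 'joint_pos': array([-1.21948309,  0.41797386, -0.0102926 ,  1.61417452,  0.00470368,
        1.11069343, -0.05295952]), 'dq': array([-0.00118563, -0.00182365, -0.00049153, -0.00188139,  0.00174806,
        0.0002264 ,  0.00219152]), 'joint_torque': array([ 2.28161366e-04, -8.51255035e+01,  6.38895817e-01, -4.25989974e+01,
       -4.89325065e-02,  1.84826500e-02,  1.04271558e-04]), 'ee_pos': array([239.12427484, 577.0623498 , 223.82524869]), 'tcp_rot': array([-6.12979555e-01, -3.08106621e+00,  1.91231327e-03]), 'ft_force': array([0.0826929 , 0.30454963, 0.5483458 ]), 'ft_torque': array([-0.03636207, -0.00664761, -0.02274909]), 'gripper_width': 94.26541693226119}
scene {'mtx': array([[378.00679734,   0.        , 262.22976588],
       [  0.        , 378.00679734, 196.39908188],
       [  0.        ,   0.        ,   1.        ]]), 'k1': -0.02123192599802775, 'extrinsics': array([[ 8.66366820e-01, -3.08000141e-01,  3.93121415e-01,
         1.19513347e+02],
       [-4.99209871e-01, -5.56283904e-01,  6.64332539e-01,
        -7.12640489e+02],
       [ 1.40725994e-02, -7.71805760e-01, -6.35702628e-01,
         6.85862598e+02],
       [ 0.00000000e+00,  0.00000000e+00,  0.00000000e+00,
         1.00000000e+00]])}
top {'mtx': array([[415.63826464,   0.        , 251.6275405 ],
       [  0.        , 415.63826464, 189.41284625],
       [  0.        ,   0.        ,   1.        ]]), 'k1': 0.006465351196168166, 'extrinsics': array([[ 3.00732229e-02, -9.74720740e-01,  2.21393497e-01,
         3.30974421e+02],
       [-9.99547686e-01, -2.93604583e-02,  6.51045658e-03,
        -3.60352664e+01],
       [ 1.54337473e-04, -2.21489148e-01, -9.75162824e-01,
         1.02842817e+03],
       [ 0.00000000e+00,  0.00000000e+00,  0.00000000e+00,
         1.00000000e+00]])}
```

View pics/scene0.png

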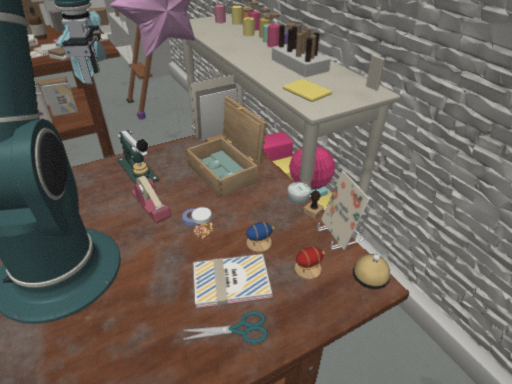

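View pics/top0.png

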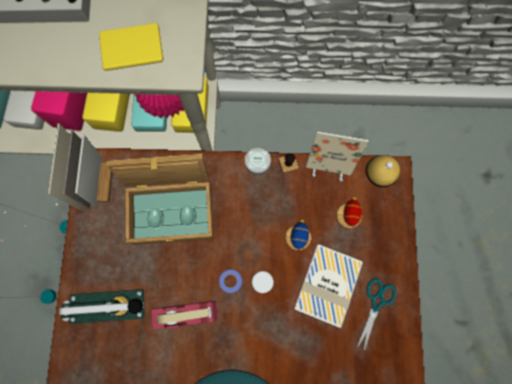

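The scene view shows blue at about (260,231), red at (308,258), and the open box at (222,165). In the top view, blue is at (299,235), red at (350,213), the dimples at (155,217) and (188,215), and the raised lid sits behind the box at row ~175. Next I'll measure these positions.

```bash
cat > h.py <<'E'
import cv2,numpy as np
from rig import robot
P={n:robot.camera_params(n) for n in("scene","top")}
def ray(n,uv):
    p=P[n];uv=np.array(uv,float);K=p["mtx"]
    d=np.array([(uv[0]-K[0,2])/K[0,0],(uv[1]-K[1,2])/K[1,1]]);s=d.copy()
    for _ in range(10): s=d/(1+p["k1"]*(s@s))
    E=p["extrinsics"];v=E[:3,:3]@np.array([s[0],s[1],1]);return E[:3,3],v/np.linalg.norm(v)
def plane(n,uv,z):
    o,v=ray(n,uv);return o+v*(z-o[2])/v[2]
def tri(uvs,uvt):
    A=np.zeros((3,3));b=np.zeros(3);L=[ray("scene",uvs),ray("top",uvt)]
    for o,v in L:
        M=np.eye(3)-np.outer(v,v);A+=M;b+=M@o
    x=np.linalg.solve(A,b);res=[np.linalg.norm((np.eye(3)-np.outer(v,v))@(x-o)) for o,v in L];return x,res
def proj(n,X):
    p=P[n];E=np.linalg.inv(p["extrinsics"]);c=E[:3,:3]@np.array(X)+E[:3,3];s=c[:2]/c[2];s=s*(1+p["k1"]*(s@s));K=p["mtx"];return np.array([K[0,0]*s[0]+K[0,2],K[1,1]*s[1]+K[1,2]])
def blob(n,im,col,roi=None):
    hsv=cv2.cvtColor(im,cv2.COLOR_RGB2HSV);h,s,v=[hsv[...,i].astype(int) for i in range(3)]
    m=((s>140)&(v>50)&((h<6)|(h>172))) if col=="red" else ((s>120)&(h>105)&(h<125)&(v>25))
    m=m.astype(np.uint8)
    if roi: k=np.zeros_like(m);x0,y0,x1,y1=roi;k[y0:y1,x0:x1]=1;m*=k
    c,_=cv2.findContours(m,0,1);c=max(c,key=cv2.contourArea);c=cv2.convexHull(c)
    M=cv2.moments(c);return np.array([M["m10"]/M["m00"],M["m01"]/M["m00"]]),cv2.contourArea(c),cv2.fitEllipse(c),m
E
python3 - <<'E'
from h import *
t=cv2.imread("pics/top0.png");s=cv2.imread("pics/scene0.png")
R={"red":{"top":(330,185,375,240),"scene":(285,235,335,285)},"blue":{"top":(280,210,320,260),"scene":(238,212,285,255)}}
for c in R:
    uv={}
    for n,im in(("top",t),("scene",s)):
        a=blob(n,im[:,:,::-1].copy(),c,R[c][n]);uv[n]=a[0];print(c,n,a[:3])
    print(tri(uv["scene"],uv["top"]),plane("top",uv["top"],40),plane("scene",uv["scene"],40))
def crop(im,x0,y0,x1,y1,k): return cv2.resize(im[y0:y1,x0:x1],None,fx=k,fy=k,interpolation=cv2.INTER_CUBIC)
cv2.imwrite("pics/c1.png",crop(t,285,180,375,260,8))
cv2.imwrite("pics/c2.png",crop(t,90,145,220,250,6))
cv2.imwrite("pics/c3.png",crop(s,180,90,280,200,5))
cv2.imwrite("pics/c4.png",crop(s,235,210,335,285,7))
E
```

```text
red top (array([353.09851552, 211.20917679]), 123.5, ((352.76629638671875, 211.55166625976562), (10.372486114501953, 19.54271697998047), 96.35404205322266))
red scene (array([311.21308017, 255.46624473]), 158.0, ((310.1982727050781, 255.86544799804688), (13.502715110778809, 19.43653678894043), 159.05459594726562))
(array([ 509.08649021, -275.17283002,   42.05912875]), [np.float64(0.5847511492835511), np.float64(0.5847511492835508)]) [ 508.91716207 -275.39799709   40.        ] [ 510.93827055 -273.90951677   40.        ]
blue top (array([299.58503401, 234.07482993]), 122.5, ((299.49261474609375, 234.35740661621094), (10.746988296508789, 18.112293243408203), 98.21261596679688))
blue scene (array([260.46423135, 230.21156773]), 109.5, ((259.7453918457031, 230.46351623535156), (10.797630310058594, 16.38142967224121), 162.592041015625))
(array([ 450.37285784, -147.038675  ,   39.79123698]), [np.float64(0.5291203458330349), np.float64(0.5291203458331146)]) [ 449.85211726 -146.81302089   40.        ] [ 450.7928673  -147.34455599   40.        ]
```

View pics/c1.png

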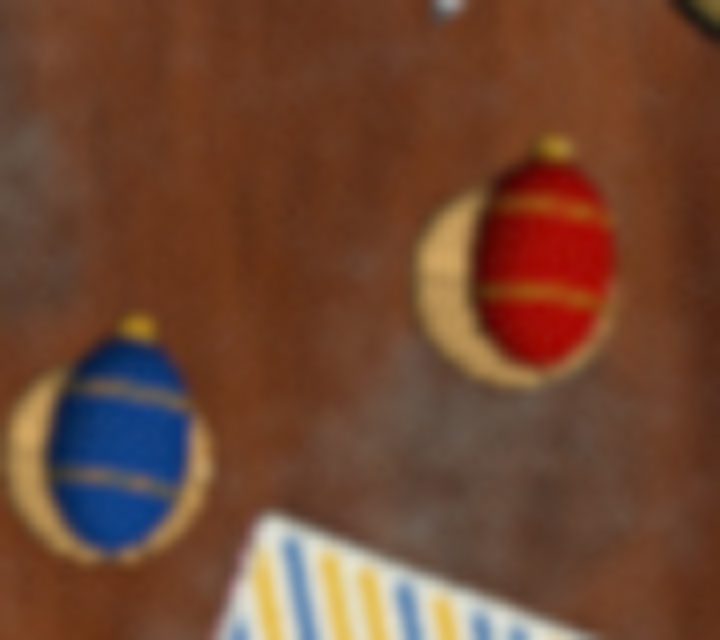

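View pics/c2.png

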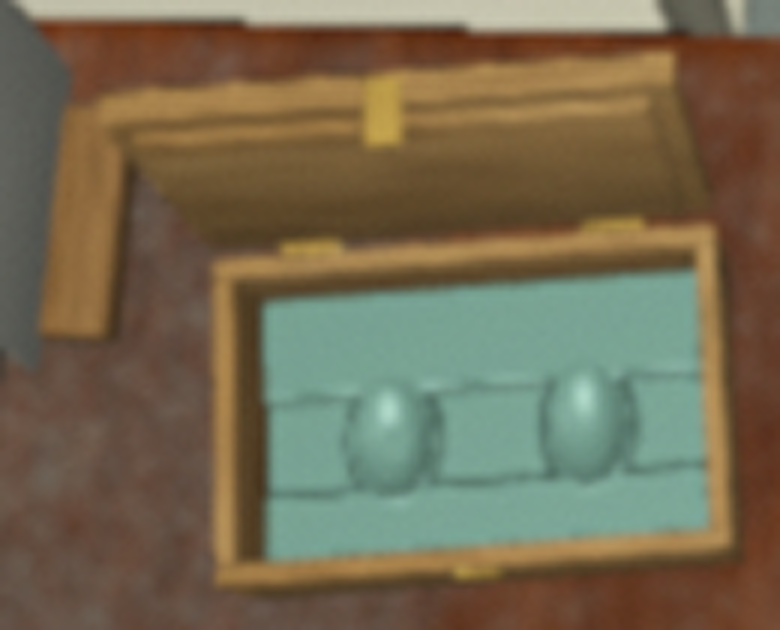

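View pics/c3.png

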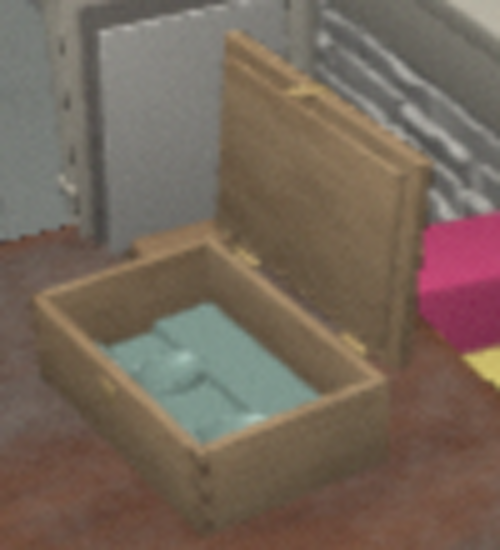

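View pics/c4.png

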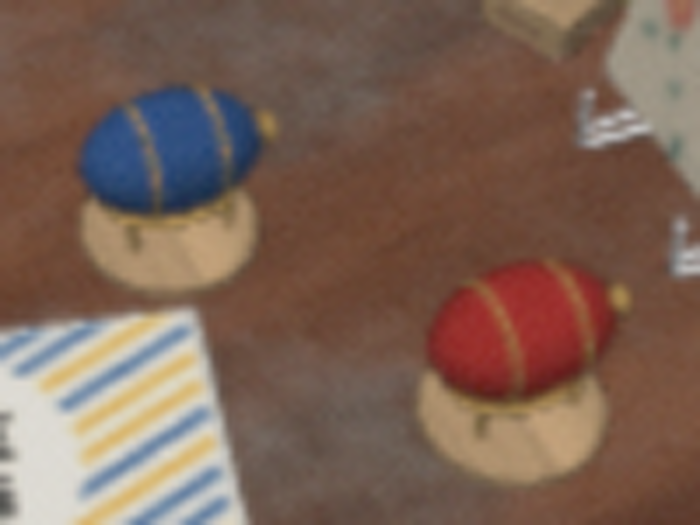

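```bash
python3 - <<'E'
from h import *
t=cv2.imread("pics/top0.png");s=cv2.imread("pics/scene0.png")
R={"red":{"top":(330,185,375,240),"scene":(285,235,335,285)},"blue":{"top":(280,210,320,260),"scene":(238,212,285,255)}}
def up(im,roi,k=4):
    x0,y0,x1,y1=roi;return cv2.resize(im[y0:y1,x0:x1],None,fx=k,fy=k,interpolation=cv2.INTER_CUBIC)
for c in R:
    uv={}
    for n,im in(("top",t),("scene",s)):
        roi=R[c][n];k=4;hsv=cv2.cvtColor(up(im,roi),cv2.COLOR_BGR2HSV).astype(int);h,S,v=hsv[...,0],hsv[...,1],hsv[...,2]
        m=((h<5)|(h>172))&(S>170)&(v>70) if c=="red" else (h>95)&(h<130)&(S>70)
        m=cv2.morphologyEx(m.astype(np.uint8),cv2.MORPH_CLOSE,np.ones((13,13)))
        m=cv2.morphologyEx(m,cv2.MORPH_OPEN,np.ones((9,9)))
        cs,_=cv2.findContours(m,0,1);cc=cv2.convexHull(max(cs,key=cv2.contourArea))
        e=cv2.fitEllipse(cc);f=lambda q:(np.array(q)+.5)/k-.5+np.array(roi[:2])
        uv[n]=f(e[0]);a=np.deg2rad(e[2]);d=np.array([-np.sin(a),np.cos(a)])*e[1][1]/2
        p,q=[plane(n,f(np.array(e[0])+w*d),40) for w in(1,-1)]
        print(c,n,uv[n].round(2),np.array(e[1])/k,e[2],"len",np.linalg.norm(p-q).round(1),"yaw",np.rad2deg(np.arctan2(*(q-p)[1::-1])).round(1))
    print(tri(uv["scene"],uv["top"]),plane("top",uv["top"],40),plane("scene",uv["scene"],40))
g=lambda q:((np.array(q)+.5)/6-.5+np.array([90,145]))
print("cap red",plane("top",(np.array((554,148))+.5)/8-.5+[285,180],40),plane("top",(np.array((138,326))+.5)/8-.5+[285,180],40))
for nm,q,z in[("RLin",(238,283),61),("RRin",(697,240),61),("FRin",(711,530),61),("FLin",(238,563),61),("RLout",(213,265),61),("RRout",(718,228),61),("FRout",(735,547),61),("FLout",(217,572),61),("dimL",(392,437),15),("dimR",(588,423),15),("chLr",(268,403),15),("chRr",(700,373),15),("chLf",(268,494),15),("chRf",(706,463),15),("latch",(477,572),55)]:
    print(nm,plane("top",g(q),z).round(1))
g=lambda q:((np.array(q)+.5)/5-.5+np.array([180,90]))
for nm,q,z in[("FL",(36,300),61),("FR",(205,453),61),("RR",(387,378),61),("RL",(208,240),61),("FRbot",(207,530),0),("RRbot",(387,462),0)]:
    print("sc",nm,plane("scene",g(q),z).round(1))
E
```

```text
red top [352.6  212.24] [16.74420166 25.05788612] 6.257737636566162 len 61.5 yaw -7.5
red scene [308.94 256.63] [17.73375702 26.02077103] 74.89828491210938 len 62.4 yaw -10.4
(array([ 505.71553802, -273.93259117,   39.27327523]), [np.float64(0.850446563050455), np.float64(0.8504465630504832)]) [ 506.37366584 -274.15009549   40.        ] [ 504.40539844 -274.23104681   40.        ]
blue top [299.56 235.05] [16.70424271 26.32547379] 8.212225914001465 len 62.9 yaw -7.9
blue scene [258.78 230.94] [16.82740593 25.48937607] 75.65126037597656 len 63.7 yaw -9.3
(array([ 447.12897574, -146.67348555,   38.86939477]), [np.float64(0.5706989039394034), np.float64(0.5706989039394881)]) [ 447.53096254 -146.7626226    40.        ] [ 445.9891974  -147.53088005   40.        ]
cap red [ 541.33269472 -277.90635427   40.        ] [ 483.05535307 -152.0057788    40.        ]
RLin [536.1 261.7  61. ]
RRin [559.2  80.5  61. ]
FRin [443.6  68.8  61. ]
FLin [425.4 251.1  61. ]
RLout [543.1 272.3  61. ]
RRout [564.3  72.4  61. ]
FRout [437.3  59.1  61. ]
FLout [421.7 258.8  61. ]
dimL [483.2 206.6  15. ]
dimR [491.4 126.6  15. ]
chLr [495.8 258.7  15. ]
chRr [513.7  81.7  15. ]
chLf [458.3 255.2  15. ]
chRf [476.3  77.3  15. ]
latch [425.2 159.6  55. ]
sc FL [416.7 246.2  61. ]
sc FR [441.  56.  61.]
sc RR [563.5  70.5  61. ]
sc RL [538.8 260.3  61. ]
sc FRbot [442.4  64.3   0. ]
sc RRbot [563.8  70.4   0. ]
```

```bash
cat >> h.py <<'E'
from scipy.spatial.transform import Rotation as Ro
def go(pos,ydeg=None):
    s=robot.state();R=Ro.from_rotvec(s["tcp_rot"]).as_matrix();d=R.T@(np.array(pos)-s["ee_pos"])/10
    a=np.rad2deg(np.arctan2(R[1,1],R[0,1]));sp=0 if ydeg is None else -((ydeg-a+90)%180-90)
    print("now",s["time"],s["ee_pos"].round(1),"yang",a.round(2),"zax",R[:,2].round(4),"w",round(s["gripper_width"],1),"F",s["ft_force"].round(2));print("dx %.2f dy %.2f dz %.2f spin %.1f"%(*d,sp))
E
python3 -c "
from h import *
go([447,-147,150],82)"
```

```text
now 0.1 [239.1 577.1 223.9] yang 67.5 zax [-3.e-04 -1.e-03 -1.e+00] w 93.7 F [-0.34  0.51  0.02]
dx -46.92 dy -58.93 dz 7.46 spin -14.5
```

Call:
step_arm:
  moves:
    - {"dx": -20, "dy": -26, "dz": 0, "spin": -5, "claw": 0}
    - {"dx": -20, "dy": -26, "dz": 0, "spin": -5, "claw": 0}
    - {"dx": -20, "dy": -26, "dz": 0, "spin": -5, "claw": 0}
    - {"dx": -20, "dy": -26, "dz": 0, "spin": -5, "claw": 0}
    - {"dx": -20, "dy": -26, "dz": 0, "spin": -5, "claw": 0}
    - {"dx": -20, "dy": -26, "dz": 0, "spin": -5, "claw": 0}
    - {"dx": -20, "dy": -26, "dz": 0, "spin": -5, "claw": 0}
    - {"dx": -46.9, "dy": -58.9, "dz": 3, "spin": -14.5, "claw": 0}
    - {"dx": -46.9, "dy": -58.9, "dz": 3, "spin": -14.5, "claw": 0}
    - {"dx": -46.9, "dy": -58.9, "dz": 3, "spin": -14.5, "claw": 0}
    - {"dx": -46.9, "dy": -58.9, "dz": 3, "spin": -14.5, "claw": 0}
    - {"dx": -46.9, "dy": -58.9, "dz": 3, "spin": -14.5, "claw": 0}

```text
time: 1.1
ee_pos: [372.5, 101.0, 211.3]
tcp_rot: [-0.219, -3.134, 0.001]
ft_force: [1.6, 0.6, -0.4]
gripper_width: 94.1
```

```bash
python3 -c "
from h import *
go([447,-147,150],82)"
```

```text
now 1.1 [372.5 101.  211.3] yang 82.01 zax [-1.e-04 -6.e-04 -1.e+00] w 94.1 F [ 1.6   0.57 -0.41]
dx -10.82 dy -23.52 dz 6.14 spin 0.0
```

Call:
step_arm:
  moves:
    - {"dx": -10.8, "dy": -23.5, "dz": 6.1}
    - {"dx": -10.8, "dy": -23.5, "dz": 6.1}
    - {"dx": -10.8, "dy": -23.5, "dz": 6.1}
    - {"dx": -10.8, "dy": -23.5, "dz": 6.1}
    - {"dx": -10.8, "dy": -23.5, "dz": 6.1}
    - {"dx": -10.8, "dy": -23.5, "dz": 6.1}
    - {"dx": -10.8, "dy": -23.5, "dz": 6.1}
    - {"dx": -10.8, "dy": -23.5, "dz": 6.1}
    - {"dx": -10.8, "dy": -23.5, "dz": 6.1}
    - {"dx": -10.8, "dy": -23.5, "dz": 6.1}
    - {"dx": -10.8, "dy": -23.5, "dz": 6.1}

```text
validation failed for argument at $.mo...
```

```bash
python3 -c "
from h import *
go([447,-147,43],82)
for n in ('top','scene'):
    im=robot.get_image(n)[:,:,::-1];x0,y0,x1,y1=(240,170,400,290) if n=='top' else (200,150,360,270)
    cv2.imwrite('pics/%s1.png'%n,cv2.resize(im[y0:y1,x0:x1],None,fx=4,fy=4))
    print(n,[(proj(n,robot.state()['ee_pos']+[0,0,-19])-[x0,y0])*4])
"
```

```text
now 1.1 [372.5 101.  211.3] yang 82.01 zax [-1.e-04 -6.e-04 -1.e+00] w 94.1 F [ 1.6   0.57 -0.41]
dx -10.82 dy -23.51 dz 16.84 spin 0.0
top [array([-214.0674208 ,  358.53071452])]
scene [array([-55.12582459, -49.24623007])]
```

View pics/top1.png

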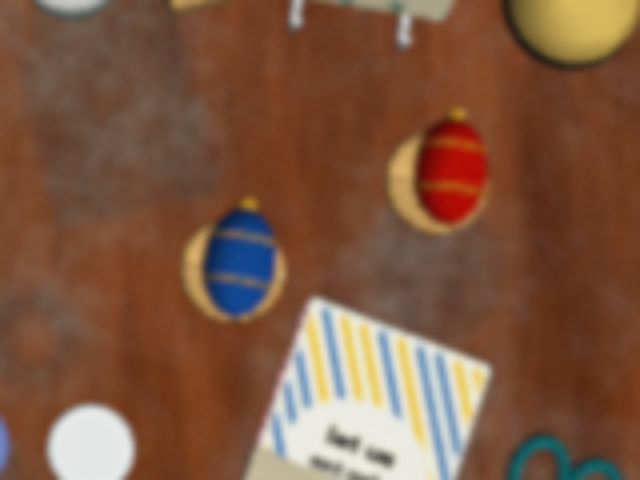

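View pics/scene1.png

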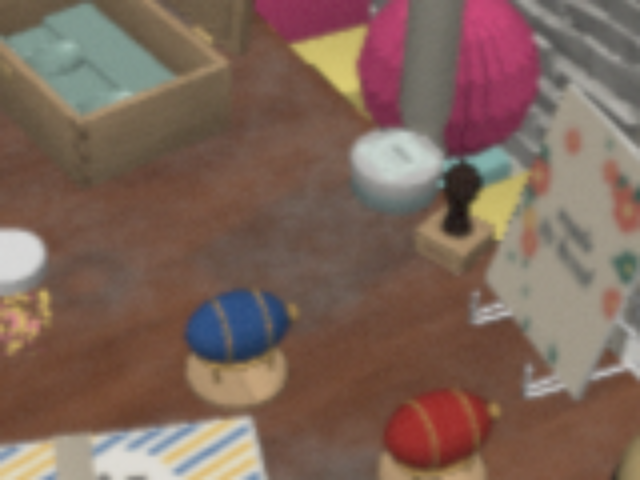

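The call was refused, probably because of the missing fields, so the arm hadn't moved when these pictures were taken: both ornaments are still on their stands. I'll resend with every field filled in.

Call:
step_arm:
  moves:
    - {"dx": -10.8, "dy": -23.5, "dz": 6.1, "spin": 0, "claw": 0}
    - {"dx": -10.8, "dy": -23.5, "dz": 6.1, "spin": 0, "claw": 0}
    - {"dx": -10.8, "dy": -23.5, "dz": 6.1, "spin": 0, "claw": 0}
    - {"dx": -10.8, "dy": -23.5, "dz": 6.1, "spin": 0, "claw": 0}
    - {"dx": -10.8, "dy": -23.5, "dz": 6.1, "spin": 0, "claw": 0}
    - {"dx": -10.8, "dy": -23.5, "dz": 6.1, "spin": 0, "claw": 0}
    - {"dx": -10.8, "dy": -23.5, "dz": 6.1, "spin": 0, "claw": 0}
    - {"dx": -10.8, "dy": -23.5, "dz": 6.1, "spin": 0, "claw": 0}
    - {"dx": -10.8, "dy": -23.5, "dz": 6.1, "spin": 0, "claw": 0}
    - {"dx": -10.8, "dy": -23.5, "dz": 6.1, "spin": 0, "claw": 0}

```text
time: 2.03
ee_pos: [445.7, -149.4, 150.3]
tcp_rot: [-0.229, -3.132, 0.002]
ft_force: [0.7, 1.3, -0.1]
gripper_width: 93.6
```

```bash
python3 -c "
from h import *
go([447,-147,43],82)
for n in ('top','scene'):
    im=robot.get_image(n)[:,:,::-1];x0,y0,x1,y1=(240,170,400,290) if n=='top' else (200,150,360,270)
    cv2.imwrite('pics/%s2.png'%n,cv2.resize(im[y0:y1,x0:x1],None,fx=4,fy=4))
    print(n,[(proj(n,robot.state()['ee_pos']+[0,0,-19])-[x0,y0])*4])
"
```

```text
now 2.0333 [ 445.7 -149.4  150.3] yang 81.64 zax [-1.1e-03 -9.0e-04 -1.0e+00] w 93.6 F [ 0.68  1.33 -0.09]
dx -0.10 dy 0.26 dz 10.73 spin -0.4
top [array([261.51000232, 244.04968028])]
scene [array([237.65097033, 209.77317748])]
```

View pics/top2.png

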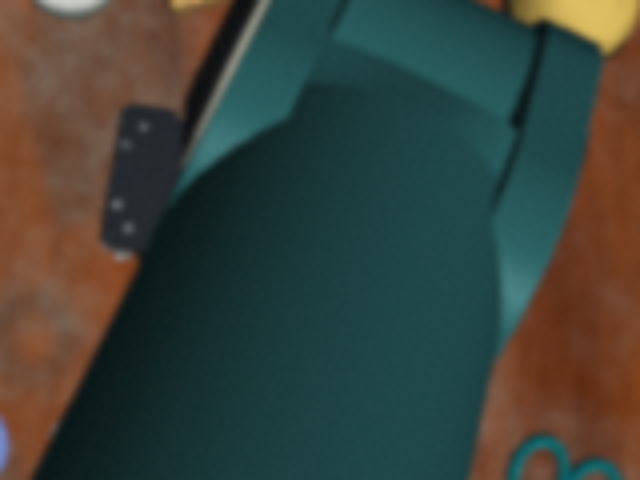

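View pics/scene2.png

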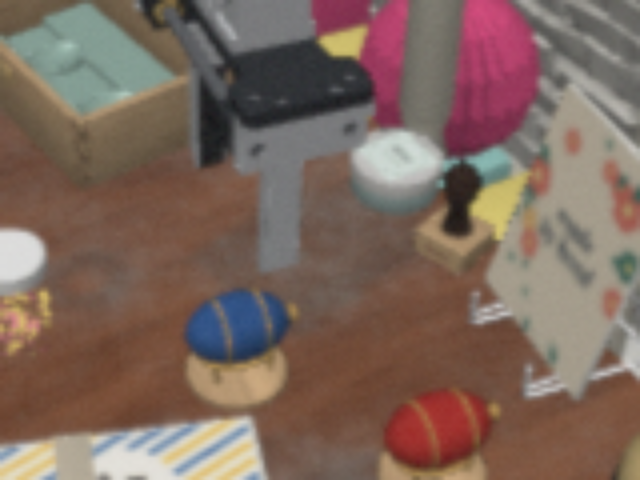

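Top is occluded by the arm. In the scene view the finger, tip at (278,266) in the crop, is in line above the blue ornament at (240,325). Descending.

Call:
step_arm:
  moves:
    - {"dx": -0.1, "dy": 0.25, "dz": 3, "spin": -0.4, "claw": 0}
    - {"dx": -0.1, "dy": 0.25, "dz": 5, "spin": -0.4, "claw": 0}
    - {"dx": -0.1, "dy": 0.25, "dz": 7, "spin": -0.4, "claw": 0}
    - {"dx": -0.1, "dy": 0.25, "dz": 8.5, "spin": -0.4, "claw": 0}
    - {"dx": -0.1, "dy": 0.25, "dz": 9.5, "spin": -0.4, "claw": 0}
    - {"dx": -0.1, "dy": 0.25, "dz": 10.3, "spin": -0.4, "claw": 0}
    - {"dx": -0.1, "dy": 0.25, "dz": 10.7, "spin": -0.4, "claw": 0}
    - {"dx": -0.1, "dy": 0.25, "dz": 10.7, "spin": -0.4, "claw": 0}
    - {"dx": -0.1, "dy": 0.25, "dz": 10.7, "spin": -0.4, "claw": 0}

```text
time: 2.88
ee_pos: [447.6, -146.7, 44.1]
tcp_rot: [0.216, 3.134, -0.001]
ft_force: [0.1, -0.2, -0.8]
gripper_width: 93.8
```

```bash
python3 -c "
from h import *
go([447,-147,43],82)
for n in ('scene',):
    im=robot.get_image(n)[:,:,::-1];x0,y0,x1,y1=(240,170,400,290) if n=='top' else (200,150,360,270)
    cv2.imwrite('pics/%s3.png'%n,cv2.resize(im[y0:y1,x0:x1],None,fx=4,fy=4))
"
```

```text
now 2.8833 [ 447.6 -146.7   44.1] yang 82.12 zax [ 5.e-04 -8.e-04 -1.e+00] w 93.8 F [ 0.13 -0.23 -0.85]
dx 0.05 dy -0.04 dz 0.11 spin 0.1
```

View pics/scene3.png

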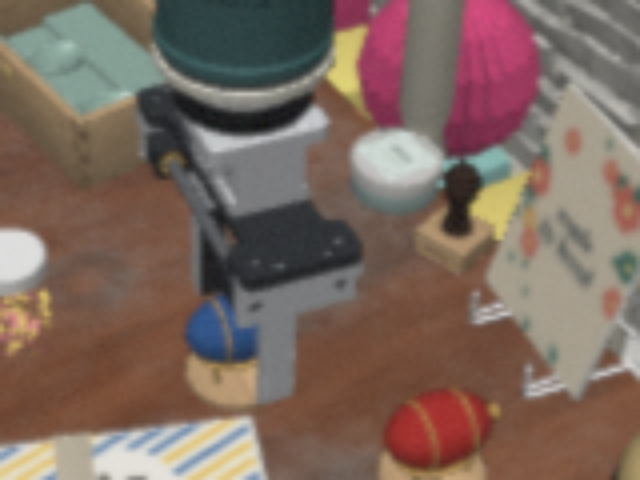

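The fingers straddle the blue ornament. Closing.

Call:
step_arm:
  moves:
    - {"dx": 0, "dy": 0, "dz": 0.1, "spin": 0, "claw": 80}
    - {"dx": 0, "dy": 0, "dz": 0.1, "spin": 0, "claw": 100}
    - {"dx": 0, "dy": 0, "dz": 0.1, "spin": 0, "claw": 115}
    - {"dx": 0, "dy": 0, "dz": 0.1, "spin": 0, "claw": 120}
    - {"dx": 0, "dy": 0, "dz": 0.1, "spin": 0, "claw": 125}
    - {"dx": 0, "dy": 0, "dz": 0.1, "spin": 0, "claw": 130}
    - {"dx": 0, "dy": 0, "dz": 0.1, "spin": 0, "claw": 140}
    - {"dx": 0, "dy": 0, "dz": 0.1, "spin": 0, "claw": 160}
    - {"dx": 0, "dy": 0, "dz": 0.1, "spin": 0, "claw": 200}
    - {"dx": 0, "dy": 0, "dz": 0.1, "spin": 0, "claw": 200}
    - {"dx": 0, "dy": 0, "dz": 0.1, "spin": 0, "claw": 200}
  squeeze: 8

```text
time: 3.85
ee_pos: [447.6, -146.8, 43.3]
tcp_rot: [0.216, 3.133, -0.001]
ft_force: [-0.2, -1.2, 1.5]
gripper_width: 42.8
```

```bash
python3 -c "
from h import *
go([447,-147,83],82)
"
```

```text
now 3.85 [ 447.6 -146.8   43.3] yang 82.11 zax [ 8.e-04 -9.e-04 -1.e+00] w 42.8 F [-0.24 -1.17  1.55]
dx 0.06 dy -0.03 dz -3.97 spin 0.1
```

Call:
step_arm:
  moves:
    - {"dx": 0, "dy": 0, "dz": -0.5, "spin": 0, "claw": 200}
    - {"dx": 0, "dy": 0, "dz": -1.5, "spin": 0, "claw": 200}
    - {"dx": 0, "dy": 0, "dz": -3, "spin": 0, "claw": 200}
    - {"dx": 0, "dy": 0, "dz": -5, "spin": 0, "claw": 200}
    - {"dx": 0, "dy": 0, "dz": -7, "spin": 0, "claw": 200}
    - {"dx": 0, "dy": 0, "dz": -9, "spin": 0, "claw": 200}
    - {"dx": 0, "dy": 0, "dz": -10.5, "spin": 0, "claw": 200}
    - {"dx": 0, "dy": 0, "dz": -11.2, "spin": 0, "claw": 200}
    - {"dx": 0, "dy": 0, "dz": -11.2, "spin": 0, "claw": 200}

```text
time: 4.6
ee_pos: [448.3, -146.7, 156.9]
tcp_rot: [0.216, 3.131, -0.001]
ft_force: [0.8, -0.3, -1.1]
gripper_width: 43.0
```

```bash
python3 -c "
from h import *
go([490.8,126.2,154],96)
for n in ('scene',):
    im=robot.get_image(n)[:,:,::-1];x0,y0,x1,y1=(240,170,400,290) if n=='top' else (200,150,360,270)
    cv2.imwrite('pics/%s4.png'%n,cv2.resize(im[y0:y1,x0:x1],None,fx=4,fy=4))
"
```

```text
now 4.6 [ 448.3 -146.7  156.9] yang 82.11 zax [ 3.5e-03 -7.0e-04 -1.0e+00] w 43.0 F [ 0.81 -0.28 -1.07]
dx -0.47 dy 27.62 dz 0.29 spin -13.9
```

View pics/scene4.png

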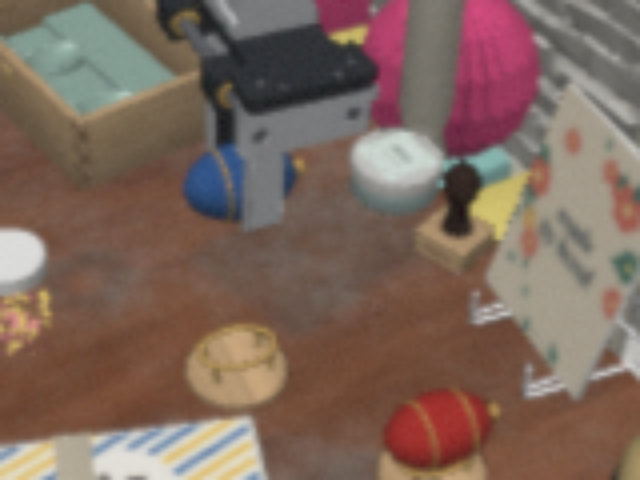

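Blue is held level, at (240,185) in the crop, and its stand ring is empty. Before choosing a pocket I'll check the clearance to the frame left of the box.

```bash
python3 -c "
from h import *
g=lambda q:((np.array(q)+.5)/6-.5+np.array([90,145]))
for q in [(125,150),(110,335),(42,335),(65,110),(70,70),(30,370)]: print(q,plane('top',g(q),0).round(0),plane('top',g(q),150).round(0))
go([483,206,154],96)"
```

```text
(125, 150) [606. 334.   0.] [566. 280. 150.]
(110, 335) [525. 332.   0.] [497. 278. 150.]
(42, 335) [524. 360.   0.] [496. 303. 150.]
(65, 110) [623. 362.   0.] [580. 304. 150.]
(70, 70) [641. 362.   0.] [595. 304. 150.]
(30, 370) [509. 364.   0.] [483. 305. 150.]
now 4.65 [ 447.8 -146.6  155.8] yang 82.12 zax [ 2.1e-03 -6.0e-04 -1.0e+00] w 43.7 F [-0.98  0.36 -1.07]
dx 1.35 dy 35.41 dz 0.16 spin -13.9
```

```bash
python3 -c "
from h import *
for a,b in [((193,90),(51,196)),((193,90),(77,204)),((240,77),(62,125)),((240,77),(82,137)),((202,139),(97,202)),((202,139),(77,204))]: print(a,b,tri(a,b))
t=cv2.imread('pics/top0.png');s=cv2.imread('pics/scene0.png')
a=cv2.resize(t[115:220,40:130],None,fx=4,fy=4);b=cv2.resize(s[60:165,180:270],None,fx=4,fy=4)
cv2.imwrite('pics/fr.png',np.hstack([a,b]))
"
```

```text
(193, 90) (51, 196) (array([500.9056434 , 385.12045654, 180.73883363]), [np.float64(4.303422643584774), np.float64(4.303422643584766)])
(193, 90) (77, 204) (array([478.39898852, 315.95692746, 212.37092107]), [np.float64(2.595740205810944), np.float64(2.5957402058110435)])
(240, 77) (62, 125) (array([657.42701386, 373.25722845, 196.469573  ]), [np.float64(9.791102610309386), np.float64(9.791102610309299)])
(240, 77) (82, 137) (array([625.08296958, 315.0071064 , 222.91513571]), [np.float64(12.405140493589494), np.float64(12.405140493589563)])
(202, 139) (97, 202) (array([513.16757685, 354.74631345,  14.48005032]), [np.float64(4.614198313685157), np.float64(4.614198313684985)])
(202, 139) (77, 204) (array([523.75005296, 416.15444532, -22.29931814]), [np.float64(6.469850794205687), np.float64(6.469850794205685)])
```

View pics/fr.png

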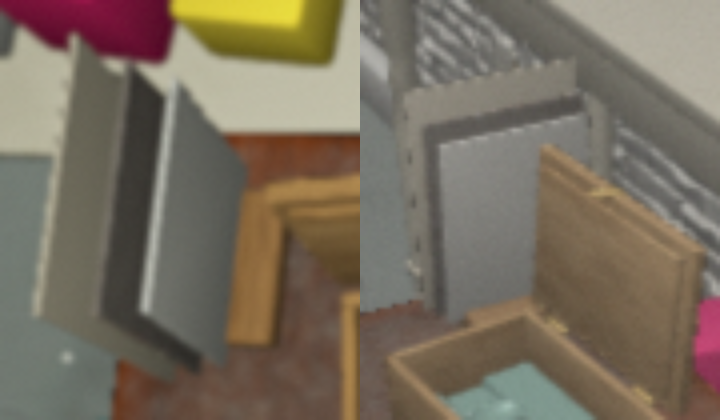

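```bash
python3 -c "
from h import *
for a,b in [((200,96),(75,192)),((200.5,95.5),(75.5,192)),((202,139.5),(95.5,205)),((202,139.5),(97,202)),((196,90),(65,193))]: print(a,b,tri(a,b))
for z in (0,50,100,150,200): print(z,plane('top',(75,192),z),plane('top',(95.5,205),z))
"
```

```text
(200, 96) (75, 192) (array([508.57117065, 338.72125936, 177.6591639 ]), [np.float64(1.1824867327538333), np.float64(1.1824867327537931)])
(200.5, 95.5) (75.5, 192) (array([508.75110898, 336.37633939, 180.13337669]), [np.float64(1.8766918859312007), np.float64(1.8766918859309398)])
(202, 139.5) (95.5, 205) (array([509.87398584, 357.72090756,  11.2326202 ]), [np.float64(0.660920126355351), np.float64(0.6609201263554565)])
(202, 139.5) (97, 202) (array([513.51110965, 355.77847593,  11.89222277]), [np.float64(4.752045264195483), np.float64(4.752045264195524)])
(196, 90) (65, 193) (array([502.42545105, 351.96698796, 193.554765  ]), [np.float64(1.0386802453961876), np.float64(1.038680245396136)])
0 [544.292037   417.41032612   0.        ] [512.48789782 361.86892897   0.        ]
50 [533.92098618 395.36476156  50.        ] [503.6630969  342.52366954  50.        ]
100 [523.54993536 373.319197   100.        ] [494.83829598 323.1784101  100.        ]
150 [513.17888454 351.27363244 150.        ] [486.01349506 303.83315067 150.        ]
200 [502.80783372 329.22806789 200.        ] [477.18869415 284.48789123 200.        ]
```

The frame stays at y ≥ 335, so the gripper body (reaching y ≈ 294) clears it. Carrying blue to above the left pocket.

Call:
step_arm:
  moves:
    - {"dx": 0, "dy": 1.2, "dz": 0.1, "spin": 0, "claw": 200}
    - {"dx": 0.1, "dy": 3.5, "dz": 0.1, "spin": -1, "claw": 200}
    - {"dx": 0.3, "dy": 6.5, "dz": 0.1, "spin": -2.5, "claw": 200}
    - {"dx": 0.4, "dy": 10, "dz": 0.1, "spin": -4, "claw": 200}
    - {"dx": 0.5, "dy": 13.5, "dz": 0.1, "spin": -5.5, "claw": 200}
    - {"dx": 0.7, "dy": 17, "dz": 0.1, "spin": -7, "claw": 200}
    - {"dx": 0.8, "dy": 20.5, "dz": 0.1, "spin": -8.5, "claw": 200}
    - {"dx": 0.9, "dy": 24, "dz": 0.1, "spin": -10, "claw": 200}
    - {"dx": 1.1, "dy": 27.5, "dz": 0.1, "spin": -11.5, "claw": 200}
    - {"dx": 1.2, "dy": 31, "dz": 0.1, "spin": -13, "claw": 200}
    - {"dx": 1.3, "dy": 33.5, "dz": 0.1, "spin": -13.9, "claw": 200}
    - {"dx": 1.35, "dy": 35, "dz": 0.1, "spin": -13.9, "claw": 200}

```text
time: 5.65
ee_pos: [481.6, 204.8, 153.3]
tcp_rot: [-0.171, 3.137, -0.002]
ft_force: [-0.2, -0.2, -0.5]
gripper_width: 43.0
```

```bash
python3 -c "
from h import *
go([483,206,100],96)
"
```

```text
now 5.65 [481.6 204.8 153.3] yang 96.23 zax [ 4.e-04 -1.e-03 -1.e+00] w 43.0 F [-0.23 -0.25 -0.49]
dx -0.15 dy 0.11 dz 5.33 spin 0.2
```

Call:
step_arm:
  moves:
    - {"dx": -0.1, "dy": 0.1, "dz": 1, "spin": 0, "claw": 200}
    - {"dx": -0.15, "dy": 0.1, "dz": 2.5, "spin": 0, "claw": 200}
    - {"dx": -0.15, "dy": 0.1, "dz": 4, "spin": 0, "claw": 200}
    - {"dx": -0.15, "dy": 0.1, "dz": 5, "spin": 0, "claw": 200}
    - {"dx": -0.15, "dy": 0.1, "dz": 5.8, "spin": 0, "claw": 200}
    - {"dx": -0.15, "dy": 0.1, "dz": 6.3, "spin": 0, "claw": 200}
    - {"dx": -0.15, "dy": 0.1, "dz": 6.3, "spin": 0, "claw": 200}

```text
time: 6.23
ee_pos: [482.8, 205.1, 89.4]
tcp_rot: [0.169, -3.136, 0.003]
ft_force: [0.5, -0.4, -0.9]
gripper_width: 43.2
```

```bash
python3 -c "
from h import *
go([483,206,34],96)
e=robot.state()['ee_pos']
for n in ('scene','top'):
    im=robot.get_image(n)[:,:,::-1];x0,y0,x1,y1=(90,130,230,250) if n=='top' else (170,90,290,200)
    cv2.imwrite('pics/%s5.png'%n,cv2.resize(im[y0:y1,x0:x1],None,fx=5,fy=5,interpolation=2))
    print(n,proj(n,e),(proj(n,e)-[x0,y0])*5)
"
```

```text
now 6.2333 [482.8 205.1  89.4] yang 96.18 zax [-7.0e-04 -1.8e-03 -1.0e+00] w 43.2 F [ 0.5  -0.42 -0.86]
dx -0.04 dy 0.09 dz 5.54 spin 0.2
scene [211.54799647 142.3084878 ] [207.73998237 261.54243899]
top [148.15012629 212.57344954] [290.75063145 412.86724771]
```

View pics/scene5.png

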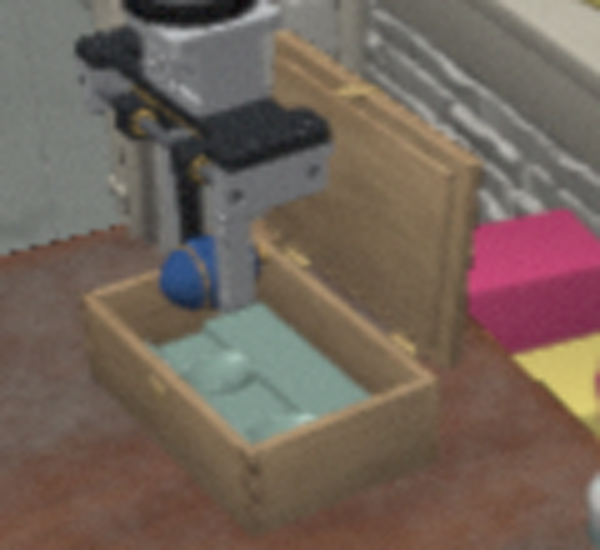

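View pics/top5.png

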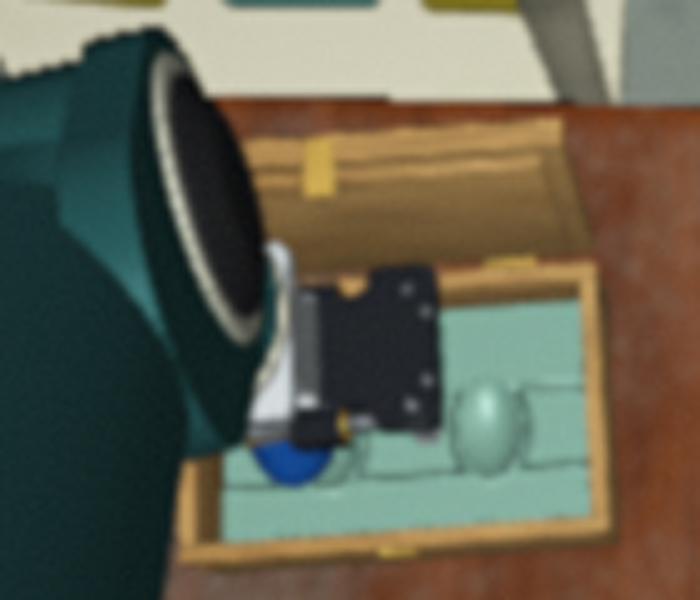

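```bash
python3 -c "
from h import *
f=lambda q:(np.array(q)+.5)/5-.5+[90,130]
print('tail',plane('top',f((295,487)),87.), 'dimR',plane('top',f((487,427)),15), plane('top',f((487,477)),15),plane('top',f((487,377)),15),'dimL front',plane('top',f((335,487)),15))
print('left/right egg edges at y~455', plane('top',f((252,450)),87),plane('top',f((335,450)),87))
print('finger',plane('top',f((437,350)),150))
"
```

```text
tail [450.00843367 201.88099938  87.        ] dimR [491.59901944 128.04377929  15.        ] [466.83862114 126.44097342  15.        ] [516.62914835 129.66284597  15.        ] dimL front [459.69576702 200.5088125   15.        ]
left/right egg edges at y~455 [466.3682181 222.9427138  87.       ] [467.49944291 185.07731129  87.        ]
finger [503.06471896 129.88388456 150.        ]
```

The visible tail is at (450,202), which agrees with TCP minus half the length, so the ornament is centred on the TCP and in line with the pocket. Lowering slowly.

Call:
step_arm:
  moves:
    - {"dx": -0.05, "dy": 0.1, "dz": 0.7, "spin": 0.1, "claw": 200}
    - {"dx": -0.05, "dy": 0.1, "dz": 1.7, "spin": 0.1, "claw": 200}
    - {"dx": -0.05, "dy": 0.1, "dz": 2.8, "spin": 0.1, "claw": 200}
    - {"dx": -0.05, "dy": 0.1, "dz": 3.6, "spin": 0.1, "claw": 200}
    - {"dx": -0.05, "dy": 0.1, "dz": 4.2, "spin": 0.1, "claw": 200}
    - {"dx": -0.05, "dy": 0.1, "dz": 4.6, "spin": 0.1, "claw": 200}
    - {"dx": -0.05, "dy": 0.1, "dz": 4.8, "spin": 0.1, "claw": 200}
    - {"dx": -0.05, "dy": 0.1, "dz": 5.0, "spin": 0.1, "claw": 200}
    - {"dx": -0.05, "dy": 0.1, "dz": 5.1, "spin": 0.1, "claw": 200}
    - {"dx": -0.05, "dy": 0.1, "dz": 5.15, "spin": 0.1, "claw": 200}
    - {"dx": -0.05, "dy": 0.1, "dz": 5.2, "spin": 0.1, "claw": 200}

```text
time: 7.25
ee_pos: [483.9, 206.8, 38.8]
tcp_rot: [-0.167, 3.136, -0.001]
ft_force: [0.1, 0.4, -0.6]
gripper_width: 43.2
```

```bash
python3 -c "
from h import *
go([483.2,206.3,35],96)
"
```

```text
now 7.25 [483.9 206.8  38.8] yang 96.11 zax [ 1.e-03 -7.e-04 -1.e+00] w 43.2 F [ 0.13  0.37 -0.59]
dx 0.07 dy -0.04 dz 0.38 spin 0.1
```

Call:
step_arm:
  moves:
    - {"dx": 0.07, "dy": -0.05, "dz": 0.1, "spin": 0, "claw": 200}
    - {"dx": 0.07, "dy": -0.05, "dz": 0.2, "spin": 0, "claw": 200}
    - {"dx": 0.07, "dy": -0.05, "dz": 0.3, "spin": 0, "claw": 200}
    - {"dx": 0.07, "dy": -0.05, "dz": 0.35, "spin": 0, "claw": 200}
    - {"dx": 0.07, "dy": -0.05, "dz": 0.35, "spin": 0, "claw": 200}

```text
time: 7.67
ee_pos: [483.2, 206.2, 35.2]
tcp_rot: [-0.167, 3.136, -0.001]
ft_force: [-0.8, 0.6, 0.1]
gripper_width: 43.2
```

```bash
python3 -c "
from h import *
go([483.2,206.3,34.5],96)
"
```

```text
now 7.6667 [483.2 206.2  35.2] yang 96.11 zax [ 9.e-04 -7.e-04 -1.e+00] w 43.2 F [-0.77  0.65  0.08]
dx -0.00 dy 0.01 dz 0.07 spin 0.1
```

Call:
step_arm:
  moves:
    - {"dx": 0, "dy": 0, "dz": 0.05, "spin": 0, "claw": 200}
    - {"dx": 0, "dy": 0, "dz": 0.08, "spin": 0, "claw": 200}
    - {"dx": 0, "dy": 0, "dz": 0.08, "spin": 0, "claw": 200}

```text
time: 7.92
ee_pos: [483.2, 206.2, 34.4]
tcp_rot: [-0.167, 3.136, -0.001]
ft_force: [0.6, -0.3, 0.4]
gripper_width: 43.4
```

Call:
step_arm:
  moves:
    - {"dx": 0, "dy": 0, "dz": 0, "spin": 0, "claw": 130}
    - {"dx": 0, "dy": 0, "dz": 0, "spin": 0, "claw": 125}
    - {"dx": 0, "dy": 0, "dz": 0, "spin": 0, "claw": 120}
    - {"dx": 0, "dy": 0, "dz": 0, "spin": 0, "claw": 110}
    - {"dx": 0, "dy": 0, "dz": 0, "spin": 0, "claw": 100}
    - {"dx": 0, "dy": 0, "dz": 0, "spin": 0, "claw": 90}
    - {"dx": 0, "dy": 0, "dz": 0, "spin": 0, "claw": 85}
    - {"dx": 0, "dy": 0, "dz": 0, "spin": 0, "claw": 85}

```text
time: 8.58
ee_pos: [483.2, 206.2, 34.4]
tcp_rot: [-0.167, 3.136, -0.001]
ft_force: [0.2, -0.1, 0.9]
gripper_width: 62.3
```

```bash
python3 -c "
from h import *
go([483.2,206.3,130],96)
"
```

```text
now 8.5833 [483.2 206.2  34.4] yang 96.1 zax [ 9.e-04 -7.e-04 -1.e+00] w 62.3 F [ 0.2  -0.14  0.92]
dx -0.01 dy 0.00 dz -9.56 spin 0.1
```

Released. Lifting straight up and moving back toward red.

Call:
step_arm:
  moves:
    - {"dx": 0, "dy": 0, "dz": -0.5, "spin": 0, "claw": 85}
    - {"dx": 0, "dy": 0, "dz": -2, "spin": 0, "claw": 85}
    - {"dx": 0, "dy": 0, "dz": -4.5, "spin": 0, "claw": 85}
    - {"dx": 0, "dy": 0, "dz": -8, "spin": 0, "claw": 85}
    - {"dx": 0, "dy": 0, "dz": -11, "spin": 0, "claw": 85}
    - {"dx": 0, "dy": 0, "dz": -13, "spin": 0, "claw": 40}
    - {"dx": 0, "dy": -3, "dz": -13, "spin": 0, "claw": 0}
    - {"dx": 0, "dy": -7, "dz": -13, "spin": 0, "claw": 0}
    - {"dx": 0, "dy": -11, "dz": -13, "spin": 0, "claw": 0}
    - {"dx": 0, "dy": -15, "dz": -13, "spin": 0, "claw": 0}
    - {"dx": 0, "dy": -19, "dz": -13, "spin": 0, "claw": 0}
    - {"dx": 0, "dy": -23, "dz": -13, "spin": 0, "claw": 0}

```text
time: 9.58
ee_pos: [507.3, -24.3, 165.2]
tcp_rot: [-0.168, 3.136, -0.001]
ft_force: [0.4, 0.8, -0.5]
gripper_width: 93.8
```

```bash
python3 -c "
from h import *
go([505.5,-274,150],83)
for n in ('scene','top'):
    im=robot.get_image(n)[:,:,::-1];x0,y0,x1,y1=(90,130,230,250) if n=='top' else (170,90,290,200)
    cv2.imwrite('pics/%s6.png'%n,cv2.resize(im[y0:y1,x0:x1],None,fx=5,fy=5,interpolation=2))
"
```

```text
now 9.5833 [507.3 -24.3 165.2] yang 96.12 zax [ 1.5e-03 -4.0e-04 -1.0e+00] w 93.8 F [ 0.44  0.83 -0.53]
dx 2.85 dy -24.81 dz 1.53 spin 13.1
```

View pics/scene6.png

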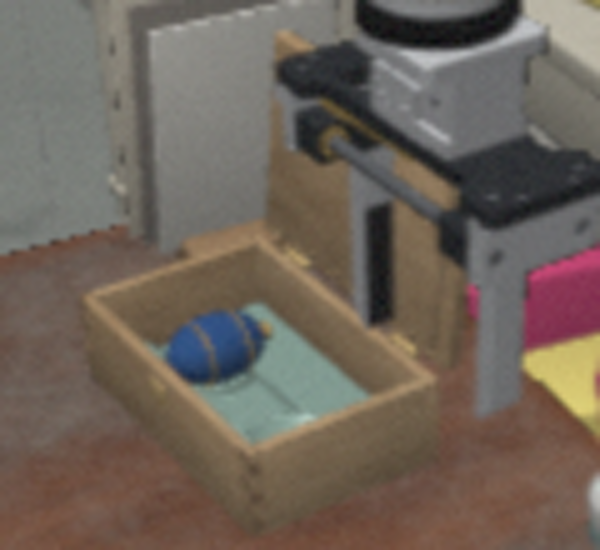

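View pics/top6.png

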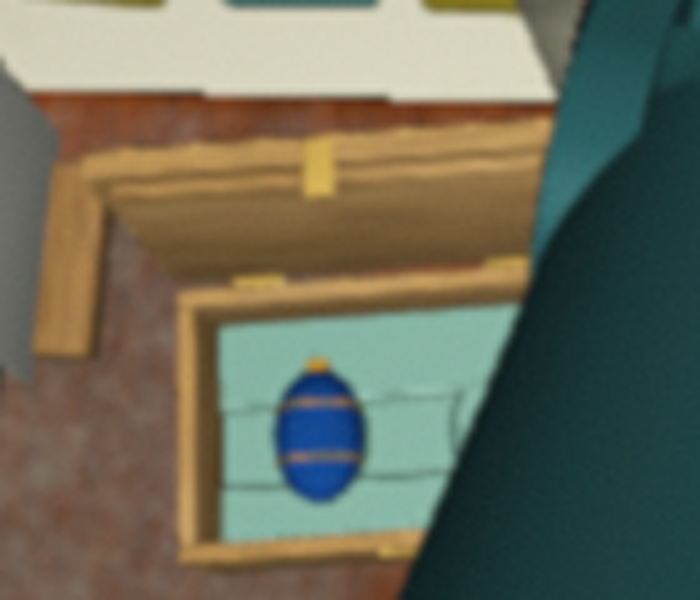

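Blue lies in the left dimple in line with it, at top crop (320,435). Now red.

Call:
step_arm:
  moves:
    - {"dx": 0.3, "dy": -4, "dz": 0.3, "spin": 2, "claw": 0}
    - {"dx": 0.8, "dy": -8, "dz": 0.5, "spin": 5, "claw": 0}
    - {"dx": 1.3, "dy": -12, "dz": 0.8, "spin": 8, "claw": 0}
    - {"dx": 1.8, "dy": -16, "dz": 1, "spin": 11, "claw": 0}
    - {"dx": 2.3, "dy": -20, "dz": 1.2, "spin": 13, "claw": 0}
    - {"dx": 2.7, "dy": -23, "dz": 1.5, "spin": 13.6, "claw": 0}
    - {"dx": 2.85, "dy": -24.8, "dz": 1.5, "spin": 13.6, "claw": 0}
    - {"dx": 2.85, "dy": -24.8, "dz": 1.5, "spin": 13.6, "claw": 0}
    - {"dx": 2.85, "dy": -24.8, "dz": 1.5, "spin": 13.6, "claw": 0}

```text
time: 10.43
ee_pos: [503.4, -278.9, 150.9]
tcp_rot: [0.22, 3.132, -0.003]
ft_force: [-1.3, 0.8, -0.4]
gripper_width: 94.1
```

```bash
python3 -c "
from h import *
f=lambda q:(np.array(q)+.5)/5-.5+[90,130]
print('blue',plane('top',f((320,435)),31),'tail',plane('top',f((320,502)),31),'cap',plane('top',f((317,366)),31))
go([505.5,-274,43],82.5)
"
```

```text
blue [482.72413763 206.08629381  31.        ] tail [450.20944595 203.39802221  31.        ] cap [516.66225674 210.35596738  31.        ]
now 10.4333 [ 503.4 -278.9  150.9] yang 81.97 zax [ 0.0016 -0.0023 -1.    ] w 94.1 F [-1.28  0.8  -0.44]
dx -0.12 dy 0.54 dz 10.79 spin -0.5
```

Call:
step_arm:
  moves:
    - {"dx": -0.1, "dy": 0.5, "dz": 2, "spin": -0.5, "claw": 0}
    - {"dx": -0.1, "dy": 0.5, "dz": 4, "spin": -0.5, "claw": 0}
    - {"dx": -0.1, "dy": 0.5, "dz": 6, "spin": -0.5, "claw": 0}
    - {"dx": -0.1, "dy": 0.5, "dz": 8, "spin": -0.5, "claw": 0}
    - {"dx": -0.1, "dy": 0.5, "dz": 9.3, "spin": -0.5, "claw": 0}
    - {"dx": -0.1, "dy": 0.5, "dz": 10.2, "spin": -0.5, "claw": 0}
    - {"dx": -0.1, "dy": 0.5, "dz": 10.7, "spin": -0.5, "claw": 0}
    - {"dx": -0.1, "dy": 0.5, "dz": 10.8, "spin": -0.5, "claw": 0}
    - {"dx": -0.1, "dy": 0.5, "dz": 10.8, "spin": -0.5, "claw": 0}

```text
time: 11.18
ee_pos: [505.5, -274.3, 43.4]
tcp_rot: [0.206, 3.133, -0.004]
ft_force: [-0.7, 0.0, -0.6]
gripper_width: 93.8
```

```bash
python3 -c "
from h import *
go([505.5,-274,43],82.5)
for n in ('scene',):
    im=robot.get_image(n)[:,:,::-1];x0,y0,x1,y1=(240,180,400,300)
    cv2.imwrite('pics/%s7.png'%n,cv2.resize(im[y0:y1,x0:x1],None,fx=4,fy=4))
"
```

```text
now 11.1833 [ 505.5 -274.3   43.4] yang 82.48 zax [ 0.0021 -0.0024 -1.    ] w 93.8 F [-0.72  0.   -0.62]
dx 0.01 dy 0.03 dz 0.04 spin -0.0
```

View pics/scene7.png

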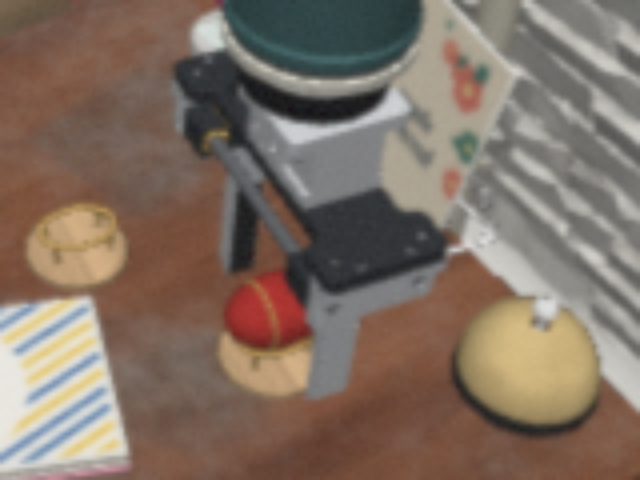

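The red ornament at (270,310) in the crop lies between the fingers. Closing.

Call:
step_arm:
  moves:
    - {"dx": 0, "dy": 0, "dz": 0, "spin": 0, "claw": 80}
    - {"dx": 0, "dy": 0, "dz": 0, "spin": 0, "claw": 100}
    - {"dx": 0, "dy": 0, "dz": 0, "spin": 0, "claw": 115}
    - {"dx": 0, "dy": 0, "dz": 0, "spin": 0, "claw": 120}
    - {"dx": 0, "dy": 0, "dz": 0, "spin": 0, "claw": 125}
    - {"dx": 0, "dy": 0, "dz": 0, "spin": 0, "claw": 130}
    - {"dx": 0, "dy": 0, "dz": 0, "spin": 0, "claw": 140}
    - {"dx": 0, "dy": 0, "dz": 0, "spin": 0, "claw": 160}
    - {"dx": 0, "dy": 0, "dz": 0, "spin": 0, "claw": 200}
    - {"dx": 0, "dy": 0, "dz": 0, "spin": 0, "claw": 200}
    - {"dx": 0, "dy": 0, "dz": 0, "spin": 0, "claw": 200}
  squeeze: 8

```text
time: 12.15
ee_pos: [505.7, -274.3, 43.7]
tcp_rot: [0.206, 3.132, -0.003]
ft_force: [-0.5, 2.6, 2.4]
gripper_width: 43.5
```

Call:
step_arm:
  moves:
    - {"dx": 0, "dy": 0, "dz": -0.5, "spin": 0, "claw": 200}
    - {"dx": 0, "dy": 0, "dz": -1.5, "spin": 0, "claw": 200}
    - {"dx": 0, "dy": 0, "dz": -3, "spin": 0, "claw": 200}
    - {"dx": 0, "dy": 0, "dz": -5, "spin": 0, "claw": 200}
    - {"dx": 0, "dy": 0, "dz": -7, "spin": 0, "claw": 200}
    - {"dx": 0, "dy": 0, "dz": -9, "spin": 0, "claw": 200}
    - {"dx": 0, "dy": 0, "dz": -10.5, "spin": 0, "claw": 200}
    - {"dx": 0, "dy": 0, "dz": -11.2, "spin": 0, "claw": 200}
    - {"dx": 0, "dy": 0, "dz": -11.2, "spin": 0, "claw": 200}

```text
time: 12.9
ee_pos: [506.0, -274.4, 157.6]
tcp_rot: [0.206, 3.129, -0.005]
ft_force: [-0.8, 0.2, -0.3]
gripper_width: 43.2
```

```bash
python3 -c "
from h import *
go([491.1,126.6,154],96)
im=robot.get_image('scene')[:,:,::-1];x0,y0,x1,y1=(240,180,400,300)
cv2.imwrite('pics/scene8.png',cv2.resize(im[y0:y1,x0:x1],None,fx=4,fy=4))
"
```

```text
now 12.9 [ 506.  -274.4  157.6] yang 82.47 zax [ 0.0052 -0.0032 -1.    ] w 43.2 F [-0.79  0.22 -0.29]
dx 6.74 dy 39.56 dz 0.22 spin -13.5
```

View pics/scene8.png

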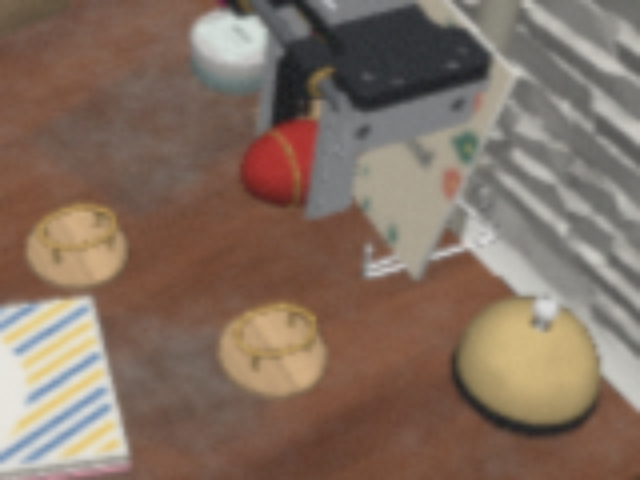

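Red is held and its stand is empty. Carrying it to the right pocket.

Call:
step_arm:
  moves:
    - {"dx": 0.2, "dy": 1.2, "dz": 0.1, "spin": 0, "claw": 200}
    - {"dx": 0.5, "dy": 3.5, "dz": 0.1, "spin": -1, "claw": 200}
    - {"dx": 1.1, "dy": 6.5, "dz": 0.1, "spin": -2, "claw": 200}
    - {"dx": 1.7, "dy": 10, "dz": 0.1, "spin": -3, "claw": 200}
    - {"dx": 2.3, "dy": 14, "dz": 0.1, "spin": -4.5, "claw": 200}
    - {"dx": 3, "dy": 18, "dz": 0.1, "spin": -6, "claw": 200}
    - {"dx": 3.7, "dy": 22, "dz": 0.1, "spin": -7.5, "claw": 200}
    - {"dx": 4.4, "dy": 26, "dz": 0.1, "spin": -9, "claw": 200}
    - {"dx": 5.1, "dy": 30, "dz": 0.1, "spin": -10.5, "claw": 200}
    - {"dx": 5.7, "dy": 33.5, "dz": 0.1, "spin": -12, "claw": 200}
    - {"dx": 6.3, "dy": 36.5, "dz": 0.1, "spin": -13.5, "claw": 200}
    - {"dx": 6.6, "dy": 38.5, "dz": 0.1, "spin": -13.5, "claw": 200}

```text
time: 13.95
ee_pos: [488.8, 120.1, 153.1]
tcp_rot: [-0.172, 3.135, -0.004]
ft_force: [0.1, 0.6, -1.2]
gripper_width: 43.5
```

```bash
python3 -c "
from h import *
go([491.1,126.6,90],96)
"
```

```text
now 13.95 [488.8 120.1 153.1] yang 96.28 zax [ 0.002  -0.0024 -1.    ] w 43.5 F [ 0.13  0.59 -1.17]
dx -0.29 dy 0.63 dz 6.31 spin 0.3
```

Call:
step_arm:
  moves:
    - {"dx": -0.2, "dy": 0.4, "dz": 0.5, "spin": 0.2, "claw": 200}
    - {"dx": -0.3, "dy": 0.6, "dz": 2, "spin": 0.2, "claw": 200}
    - {"dx": -0.3, "dy": 0.6, "dz": 3.5, "spin": 0.2, "claw": 200}
    - {"dx": -0.3, "dy": 0.6, "dz": 4.8, "spin": 0.2, "claw": 200}
    - {"dx": -0.3, "dy": 0.6, "dz": 5.7, "spin": 0.2, "claw": 200}
    - {"dx": -0.3, "dy": 0.6, "dz": 6.2, "spin": 0.2, "claw": 200}
    - {"dx": -0.3, "dy": 0.6, "dz": 6.2, "spin": 0.2, "claw": 200}

```text
time: 14.53
ee_pos: [490.5, 125.7, 89.9]
tcp_rot: [0.166, -3.137, 0.005]
ft_force: [-0.3, -0.2, -1.1]
gripper_width: 43.4
```

```bash
python3 -c "
from h import *
go([491.1,126.6,38],96)
for n in ('scene','top'):
    im=robot.get_image(n)[:,:,::-1];x0,y0,x1,y1=(90,130,230,250) if n=='top' else (170,90,290,200)
    cv2.imwrite('pics/%s9.png'%n,cv2.resize(im[y0:y1,x0:x1],None,fx=5,fy=5,interpolation=2))
"
```

```text
now 14.5333 [490.5 125.7  89.9] yang 96.05 zax [ 0.     -0.0035 -1.    ] w 43.4 F [-0.29 -0.22 -1.14]
dx -0.07 dy 0.10 dz 5.18 spin 0.0
```

View pics/scene9.png

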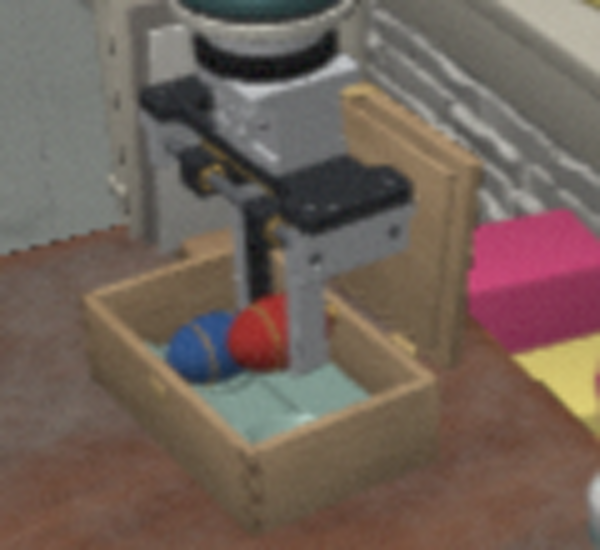

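View pics/top9.png

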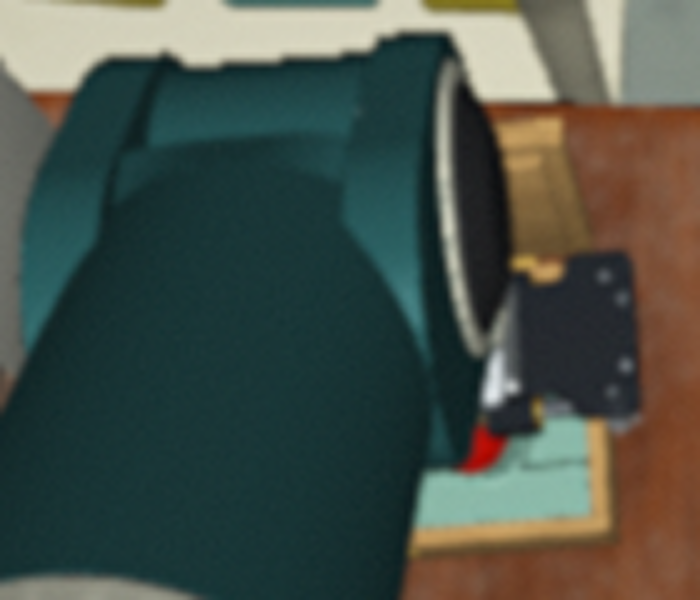

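Both views show red above the right dimple; its tail is at (485,472) in the top crop. Lowering.

Call:
step_arm:
  moves:
    - {"dx": -0.07, "dy": 0.1, "dz": 0.7, "spin": 0, "claw": 200}
    - {"dx": -0.07, "dy": 0.1, "dz": 1.7, "spin": 0, "claw": 200}
    - {"dx": -0.07, "dy": 0.1, "dz": 2.8, "spin": 0, "claw": 200}
    - {"dx": -0.07, "dy": 0.1, "dz": 3.6, "spin": 0, "claw": 200}
    - {"dx": -0.07, "dy": 0.1, "dz": 4.2, "spin": 0, "claw": 200}
    - {"dx": -0.07, "dy": 0.1, "dz": 4.6, "spin": 0, "claw": 200}
    - {"dx": -0.07, "dy": 0.1, "dz": 4.8, "spin": 0, "claw": 200}
    - {"dx": -0.07, "dy": 0.1, "dz": 5.0, "spin": 0, "claw": 200}
    - {"dx": -0.07, "dy": 0.1, "dz": 5.1, "spin": 0, "claw": 200}
    - {"dx": -0.07, "dy": 0.1, "dz": 5.15, "spin": 0, "claw": 200}
    - {"dx": -0.07, "dy": 0.1, "dz": 5.2, "spin": 0, "claw": 200}

```text
time: 15.55
ee_pos: [492.2, 127.1, 39.4]
tcp_rot: [-0.166, 3.135, -0.004]
ft_force: [-0.3, -1.1, -0.2]
gripper_width: 43.4
```

```bash
python3 -c "
from h import *
go([491.1,126.6,34.8],96)
"
```

```text
now 15.55 [492.2 127.1  39.4] yang 96.06 zax [ 0.0023 -0.0024 -1.    ] w 43.4 F [-0.32 -1.11 -0.18]
dx 0.11 dy -0.03 dz 0.46 spin 0.1
```

Call:
step_arm:
  moves:
    - {"dx": 0.1, "dy": -0.03, "dz": 0.1, "spin": 0, "claw": 200}
    - {"dx": 0.1, "dy": -0.03, "dz": 0.2, "spin": 0, "claw": 200}
    - {"dx": 0.1, "dy": -0.03, "dz": 0.3, "spin": 0, "claw": 200}
    - {"dx": 0.1, "dy": -0.03, "dz": 0.38, "spin": 0, "claw": 200}
    - {"dx": 0.1, "dy": -0.03, "dz": 0.44, "spin": 0, "claw": 200}
    - {"dx": 0.1, "dy": -0.03, "dz": 0.46, "spin": 0, "claw": 200}
    - {"dx": 0.1, "dy": -0.03, "dz": 0.46, "spin": 0, "claw": 200}

```text
time: 16.13
ee_pos: [491.2, 126.6, 34.8]
tcp_rot: [-0.166, 3.135, -0.004]
ft_force: [-0.5, -0.0, -1.1]
gripper_width: 43.2
```

Call:
step_arm:
  moves:
    - {"dx": 0, "dy": 0, "dz": 0, "spin": 0, "claw": 130}
    - {"dx": 0, "dy": 0, "dz": 0, "spin": 0, "claw": 125}
    - {"dx": 0, "dy": 0, "dz": 0, "spin": 0, "claw": 120}
    - {"dx": 0, "dy": 0, "dz": 0, "spin": 0, "claw": 110}
    - {"dx": 0, "dy": 0, "dz": 0, "spin": 0, "claw": 100}
    - {"dx": 0, "dy": 0, "dz": 0, "spin": 0, "claw": 90}
    - {"dx": 0, "dy": 0, "dz": 0, "spin": 0, "claw": 85}
    - {"dx": 0, "dy": 0, "dz": 0, "spin": 0, "claw": 85}
    - {"dx": 0, "dy": 0, "dz": 0, "spin": 0, "claw": 85}

```text
time: 16.88
ee_pos: [491.2, 126.6, 34.8]
tcp_rot: [-0.166, 3.135, -0.004]
ft_force: [-0.3, -0.5, -0.7]
gripper_width: 62.6
```

Call:
step_arm:
  moves:
    - {"dx": 0, "dy": 0, "dz": -0.5, "spin": 0, "claw": 85}
    - {"dx": 0, "dy": 0, "dz": -2, "spin": 0, "claw": 85}
    - {"dx": 0, "dy": 0, "dz": -4.5, "spin": 0, "claw": 85}
    - {"dx": 0, "dy": 0, "dz": -8, "spin": 0, "claw": 85}
    - {"dx": 0, "dy": 0, "dz": -12, "spin": 0, "claw": 85}
    - {"dx": 0, "dy": 0, "dz": -16, "spin": 0, "claw": 85}
    - {"dx": 0, "dy": -2, "dz": -20, "spin": 0, "claw": 85}
    - {"dx": 0, "dy": -6, "dz": -22, "spin": 0, "claw": 85}
    - {"dx": 0, "dy": -10, "dz": -22, "spin": 0, "claw": 85}
    - {"dx": 0, "dy": -14, "dz": -22, "spin": 0, "claw": 85}
    - {"dx": 0, "dy": -18, "dz": -22, "spin": 0, "claw": 85}
    - {"dx": 0, "dy": -22, "dz": -22, "spin": 0, "claw": 85}

```text
time: 17.88
ee_pos: [513.6, -93.8, 256.1]
tcp_rot: [-0.166, 3.134, -0.003]
ft_force: [0.7, 0.2, -0.0]
gripper_width: 62.8
```

```bash
python3 -c "
from h import *
go([491.1,126.6,34.8],96)
for n in ('scene','top'):
    im=robot.get_image(n)[:,:,::-1];x0,y0,x1,y1=(90,130,230,250) if n=='top' else (170,90,290,200)
    cv2.imwrite('pics/%s10.png'%n,cv2.resize(im[y0:y1,x0:x1],None,fx=5,fy=5,interpolation=2))
"
```

```text
now 17.8833 [513.6 -93.8 256.1] yang 96.06 zax [ 0.0032 -0.002  -1.    ] w 62.8 F [ 0.68  0.23 -0.03]
dx -0.02 dy 22.20 dz 22.08 spin 0.1
```

View pics/scene10.png

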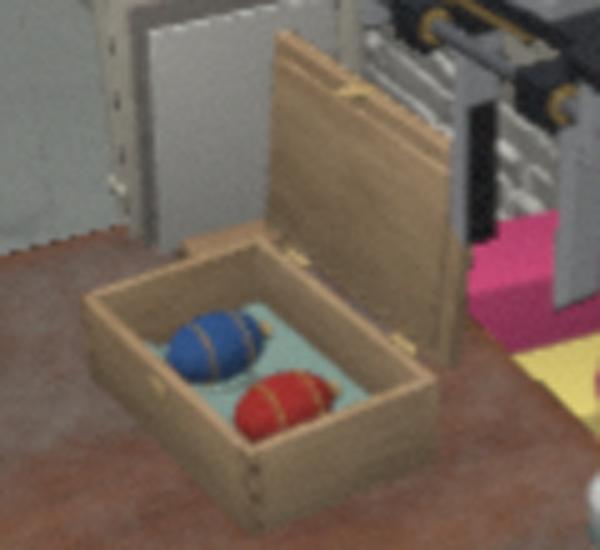

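View pics/top10.png

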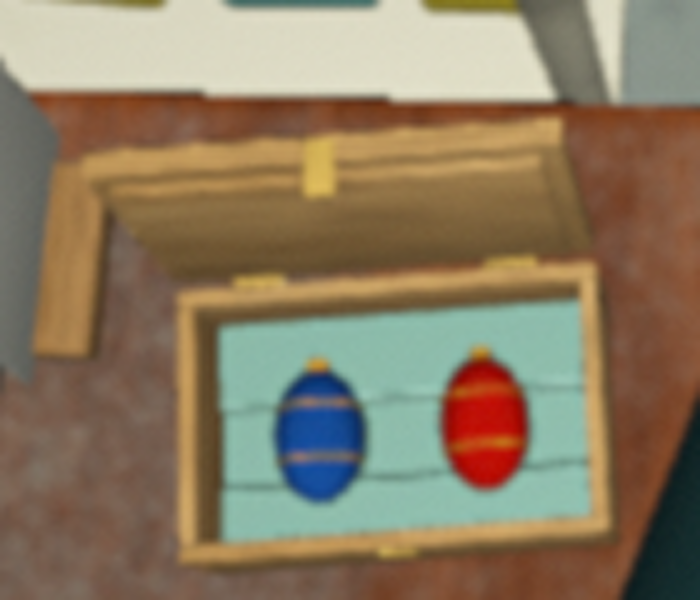

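Both ornaments lie along their dimples, blue at (320,435) and red at (486,425) in the top crop. I'll confirm those positions, then check the free space behind the lid against the bench.

```bash
python3 -c "
from h import *
f=lambda q:(np.array(q)+.5)/5-.5+[90,130]
print('blue',plane('top',f((320,435)),31),'red',plane('top',f((486,425)),31))
# lid top corners
g=lambda q:(np.array(q)+.5)/5-.5+[170,90]
print('lidR inner',tri(g((447,172)),f((543,155))),'lidR outer top',tri(g((478,158)),f((560,122))))
print('lidL outer',tri(g((283,30)),f((83,155))))
t=cv2.imread('pics/top0.png');s=cv2.imread('pics/scene0.png')
cv2.imwrite('pics/bt.png',cv2.resize(t[0:160,0:230],None,fx=3,fy=3))
cv2.imwrite('pics/bs.png',cv2.resize(s[10:220,170:410],None,fx=3,fy=3)[:600])
"
```

```text
blue [482.72413763 206.08629381  31.        ] red [490.02880996 126.00174544  31.        ]
lidR inner (array([579.78216246,  85.33761533, 183.59932199]), [np.float64(2.205801397703591), np.float64(2.2058013977036706)]) lidR outer top (array([593.11756214,  77.38108764, 192.13988917]), [np.float64(0.9475587644201305), np.float64(0.9475587644201416)])
lidL outer (array([572.64851966, 276.98465635, 190.31145996]), [np.float64(1.4572349506948195), np.float64(1.457234950694832)])
```

View pics/bt.png

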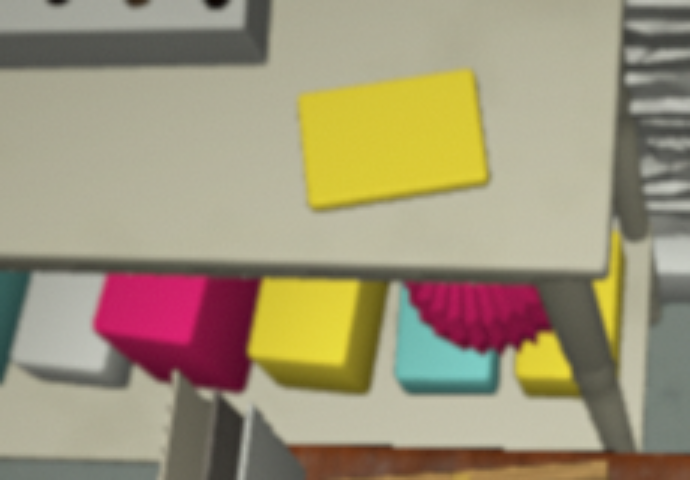

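View pics/bs.png

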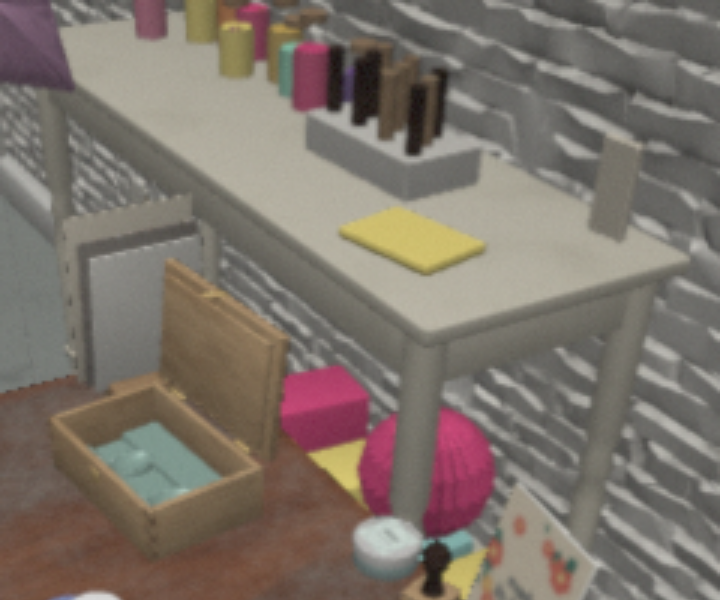

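```bash
python3 -c "
from h import *
for a,b in [((312.5,122),(202,91)),((170+183/3,10+200/3),(0,86))]: print(tri(a,b))
o,v=ray('top',(100,88))
for z in (150,200,250,300): print(z,plane('top',(202,91),z),plane('top',(0,86),z))
# leg foot on top image
print('leg low',tri((170+408/3,10+500/3),(622/3,440/3)))
"
```

```text
(array([764.93154759,  91.52890158, 138.22976487]), [np.float64(1.2970081076698972), np.float64(1.297008107669756)])
(array([755.02214637, 582.3414981 , 111.93992973]), [np.float64(18.823674908899925), np.float64(18.823674908899992)])
150 [757.91623136  90.33846321 150.        ] [755.81025005 553.14035263 150.        ]
200 [733.61476739  83.14528943 200.        ] [731.62865822 519.60456457 200.        ]
250 [709.31330341  75.95211566 250.        ] [707.44706638 486.06877651 250.        ]
300 [685.01183944  68.75894188 300.        ] [683.26547455 452.53298845 300.        ]
leg low (array([719.56585263,  82.02066429, -50.15571111]), [np.float64(30.140463667712808), np.float64(30.140463667712908)])
```

The bench front edge is at x ≈ 765, so there is plenty of room. The lid's top edge is at x ≈ 583, z ≈ 191, which means a lid angle of about 1.65. I'll go round behind it with closed fingers.

```bash
python3 -c "
from h import *
go([640,-60,250],96)"
```

```text
now 17.9833 [513.4 -98.  256.1] yang 95.6 zax [ 0.0031 -0.0042 -1.    ] w 62.9 F [-0.2   1.19 -0.95]
dx -12.97 dy 2.55 dz 0.63 spin -0.4
```

Call:
step_arm:
  moves:
    - {"dx": -4, "dy": 0.5, "dz": 0.2, "spin": 0, "claw": 255}
    - {"dx": -8, "dy": 1, "dz": 0.4, "spin": 0, "claw": 255}
    - {"dx": -11.5, "dy": 2, "dz": 0.6, "spin": -0.4, "claw": 255}
    - {"dx": -13, "dy": 2.5, "dz": 0.6, "spin": -0.4, "claw": 255}
    - {"dx": -13, "dy": 2.5, "dz": 0.6, "spin": -0.4, "claw": 255}
    - {"dx": -13, "dy": 2.5, "dz": 0.6, "spin": -0.4, "claw": 255}
    - {"dx": -13, "dy": 2.5, "dz": 0.6, "spin": -0.4, "claw": 255}

```text
time: 18.57
ee_pos: [639.6, -61.0, 250.5]
tcp_rot: [-0.163, 3.135, -0.007]
ft_force: [0.1, -1.5, 0.6]
gripper_width: 19.3
```

```bash
python3 -c "
from h import *
go([628,181,220],96)"
```

```text
now 18.5667 [639.6 -61.  250.5] yang 95.96 zax [ 0.0028 -0.0043 -1.    ] w 19.3 F [ 0.09 -1.46  0.65]
dx -1.35 dy 24.20 dz 2.95 spin -0.0
```

Call:
step_arm:
  moves:
    - {"dx": -0.5, "dy": 3, "dz": 0, "spin": 0, "claw": 255}
    - {"dx": -1, "dy": 7, "dz": 0.2, "spin": 0, "claw": 255}
    - {"dx": -1.3, "dy": 11, "dz": 0.5, "spin": 0, "claw": 255}
    - {"dx": -1.3, "dy": 15, "dz": 1, "spin": 0, "claw": 255}
    - {"dx": -1.3, "dy": 18.5, "dz": 2, "spin": 0, "claw": 255}
    - {"dx": -1.3, "dy": 21.5, "dz": 2.9, "spin": 0, "claw": 255}
    - {"dx": -1.3, "dy": 23.5, "dz": 2.9, "spin": 0, "claw": 255}
    - {"dx": -1.3, "dy": 24.2, "dz": 2.9, "spin": 0, "claw": 255}
    - {"dx": -1.3, "dy": 24.2, "dz": 2.9, "spin": 0, "claw": 255}

```text
time: 19.32
ee_pos: [626.8, 182.2, 220.9]
tcp_rot: [-0.166, 3.134, -0.006]
ft_force: [-0.2, 0.7, 0.1]
gripper_width: 0.9
```

```bash
python3 -c "
from h import *
go([624,181,194],96)
for n in ('scene','top'):
    im=robot.get_image(n)[:,:,::-1];x0,y0,x1,y1=(70,100,230,250) if n=='top' else (170,60,310,200)
    cv2.imwrite('pics/%s11.png'%n,cv2.resize(im[y0:y1,x0:x1],None,fx=4,fy=4,interpolation=2))
"
```

```text
now 19.3167 [626.8 182.2 220.9] yang 96.07 zax [ 0.003  -0.0036 -1.    ] w 0.9 F [-0.16  0.72  0.11]
dx 0.30 dy -0.08 dz 2.69 spin 0.1
```

View pics/scene11.png

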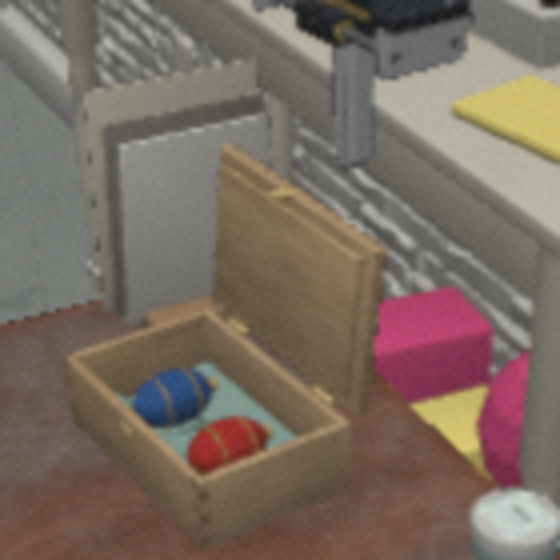

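View pics/top11.png

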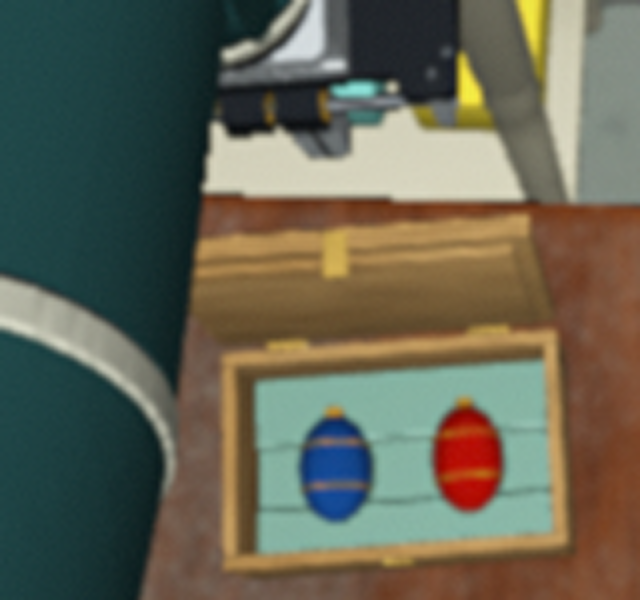

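The finger hangs behind the lid, clear of the bench, and both ornaments are in place. I'll work out the arc for the push.

```bash
cat >> h.py <<'E'
H=np.array([559.6,174.,61.]);X=np.array([np.cos(np.deg2rad(6)),np.sin(np.deg2rad(6)),0])
def arc(ths,s=115,y=0):
    st=robot.state();e=st["ee_pos"];R=Ro.from_rotvec(st["tcp_rot"]).as_matrix();Y=np.array([-X[1],X[0],0])
    for t in ths:
        p=H+X*(-s*np.cos(t)+12*np.sin(t)+8)+Y*y+np.array([0,0,s*np.sin(t)+12*np.cos(t)+19]);print(round(t,2),"dx %.2f dy %.2f dz %.2f"%tuple(R.T@(p-e)/10))
E
python3 -c "
from h import *
arc(np.arange(1.75,1.2,-.05))"
```

```text
1.75 dx 2.80 dy 0.20 dz 3.01
1.7 dx 3.36 dy 0.20 dz 2.86
1.65 dx 3.92 dy 0.20 dz 2.74
1.6 dx 4.50 dy 0.20 dz 2.64
1.55 dx 5.07 dy 0.20 dz 2.58
1.5 dx 5.65 dy 0.19 dz 2.54
1.45 dx 6.22 dy 0.19 dz 2.54
1.4 dx 6.80 dy 0.19 dz 2.56
1.35 dx 7.38 dy 0.19 dz 2.61
1.3 dx 7.95 dy 0.19 dz 2.69
1.25 dx 8.52 dy 0.19 dz 2.80
```

Call:
step_arm:
  moves:
    - {"dx": 0.5, "dy": 0.2, "dz": 1.5, "spin": 0, "claw": 255}
    - {"dx": 1, "dy": 0.2, "dz": 2.8, "spin": 0, "claw": 255}
    - {"dx": 2, "dy": 0.2, "dz": 2.9, "spin": 0, "claw": 255}
    - {"dx": 2.8, "dy": 0.2, "dz": 2.9, "spin": 0, "claw": 255}
    - {"dx": 3.4, "dy": 0.2, "dz": 2.8, "spin": 0, "claw": 255}
    - {"dx": 3.9, "dy": 0.2, "dz": 2.7, "spin": 0, "claw": 255}
    - {"dx": 4.5, "dy": 0.2, "dz": 2.6, "spin": 0, "claw": 255}
    - {"dx": 5.1, "dy": 0.2, "dz": 2.6, "spin": 0, "claw": 255}
    - {"dx": 5.6, "dy": 0.2, "dz": 2.5, "spin": 0, "claw": 255}
    - {"dx": 6.2, "dy": 0.2, "dz": 2.5, "spin": 0, "claw": 255}

```text
time: 20.25
ee_pos: [565.7, 174.7, 196.4]
tcp_rot: [-0.161, 3.133, -0.007]
ft_force: [2.8, -0.8, 1.6]
gripper_width: 0.4
```

```bash
python3 -c "
from h import *
go([624,181,194],96)
arc(np.arange(1.4,0.7,-.06))
for n in ('scene',):
    im=robot.get_image(n)[:,:,::-1];x0,y0,x1,y1=(70,100,230,250) if n=='top' else (170,60,310,200)
    cv2.imwrite('pics/%s12.png'%n,cv2.resize(im[y0:y1,x0:x1],None,fx=4,fy=4,interpolation=2))
"
```

```text
now 20.25 [565.7 174.7 196.4] yang 95.87 zax [ 0.0044 -0.0044 -1.    ] w 0.4 F [ 2.84 -0.79  1.57]
dx -5.86 dy 0.03 dz 0.26 spin -0.1
1.4 dx 0.58 dy -0.01 dz 0.10
1.34 dx 1.28 dy -0.01 dz 0.16
1.28 dx 1.96 dy -0.01 dz 0.27
1.22 dx 2.64 dy -0.01 dz 0.42
1.16 dx 3.31 dy -0.01 dz 0.60
1.1 dx 3.96 dy -0.01 dz 0.83
1.04 dx 4.60 dy -0.01 dz 1.09
0.98 dx 5.23 dy -0.01 dz 1.40
0.92 dx 5.83 dy -0.01 dz 1.74
0.86 dx 6.41 dy -0.01 dz 2.11
0.8 dx 6.97 dy -0.01 dz 2.53
0.74 dx 7.51 dy -0.01 dz 2.97
```

View pics/scene12.png

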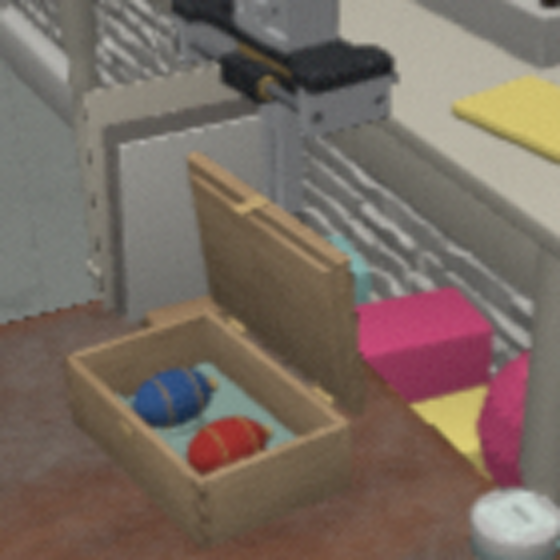

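The lid is swinging forward with a force of 2.8 N. I'll keep following the arc.

Call:
step_arm:
  moves:
    - {"dx": 0.6, "dy": 0, "dz": 0.1, "spin": 0, "claw": 255}
    - {"dx": 1.3, "dy": 0, "dz": 0.15, "spin": 0, "claw": 255}
    - {"dx": 2, "dy": 0, "dz": 0.3, "spin": 0, "claw": 255}
    - {"dx": 2.65, "dy": 0, "dz": 0.4, "spin": 0, "claw": 255}
    - {"dx": 3.3, "dy": 0, "dz": 0.6, "spin": 0, "claw": 255}
    - {"dx": 3.95, "dy": 0, "dz": 0.8, "spin": 0, "claw": 255}
    - {"dx": 4.6, "dy": 0, "dz": 1.1, "spin": 0, "claw": 255}
    - {"dx": 5.2, "dy": 0, "dz": 1.4, "spin": 0, "claw": 255}
    - {"dx": 5.8, "dy": 0, "dz": 1.75, "spin": 0, "claw": 255}
    - {"dx": 6.4, "dy": 0, "dz": 2.1, "spin": 0, "claw": 255}
    - {"dx": 6.95, "dy": 0, "dz": 2.5, "spin": 0, "claw": 255}

```text
time: 21.22
ee_pos: [495.1, 167.4, 170.7]
tcp_rot: [-0.161, 3.134, -0.007]
ft_force: [1.6, 0.8, 0.4]
gripper_width: 0.4
```

```bash
python3 -c "
from h import *
go([624,181,194],96)
arc(np.arange(.76,0.1,-.06))
for n in ('scene',):
    im=robot.get_image(n)[:,:,::-1];x0,y0,x1,y1=(70,100,230,250) if n=='top' else (170,60,310,200)
    cv2.imwrite('pics/%s13.png'%n,cv2.resize(im[y0:y1,x0:x1],None,fx=4,fy=4,interpolation=2))
"
```

```text
now 21.2167 [495.1 167.4 170.7] yang 95.88 zax [ 0.0037 -0.0042 -1.    ] w 0.4 F [1.64 0.77 0.42]
dx -12.97 dy 0.02 dz -2.29 spin -0.1
0.76 dx 0.22 dy -0.02 dz 0.27
0.7 dx 0.74 dy -0.02 dz 0.74
0.64 dx 1.23 dy -0.02 dz 1.23
0.58 dx 1.68 dy -0.01 dz 1.75
0.52 dx 2.11 dy -0.01 dz 2.30
0.46 dx 2.50 dy -0.01 dz 2.88
0.4 dx 2.85 dy -0.01 dz 3.47
0.34 dx 3.17 dy -0.01 dz 4.09
0.28 dx 3.45 dy -0.00 dz 4.72
0.22 dx 3.69 dy -0.00 dz 5.37
0.16 dx 3.90 dy 0.00 dz 6.04
0.1 dx 4.06 dy 0.00 dz 6.71
```

View pics/scene13.png

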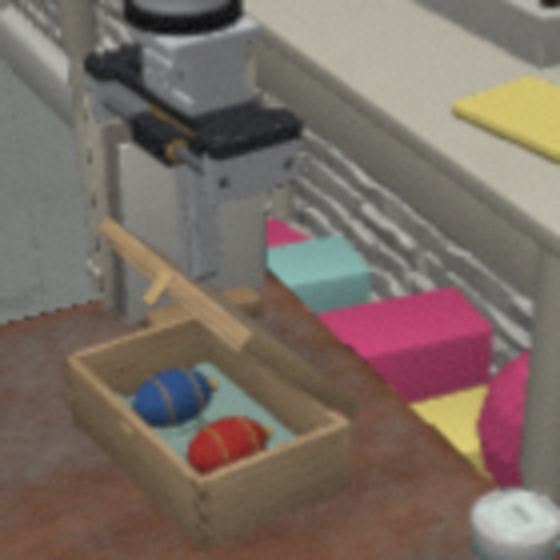

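The lid is leaning forward past halfway. Continuing down.

Call:
step_arm:
  moves:
    - {"dx": 0.2, "dy": 0, "dz": 0.3, "spin": 0, "claw": 255}
    - {"dx": 0.7, "dy": 0, "dz": 0.75, "spin": 0, "claw": 255}
    - {"dx": 1.2, "dy": 0, "dz": 1.25, "spin": 0, "claw": 255}
    - {"dx": 1.7, "dy": 0, "dz": 1.75, "spin": 0, "claw": 255}
    - {"dx": 2.1, "dy": 0, "dz": 2.3, "spin": 0, "claw": 255}
    - {"dx": 2.5, "dy": 0, "dz": 2.9, "spin": 0, "claw": 255}
    - {"dx": 2.85, "dy": 0, "dz": 3.5, "spin": 0, "claw": 255}
    - {"dx": 3.15, "dy": 0, "dz": 4.1, "spin": 0, "claw": 255}
    - {"dx": 3.4, "dy": 0, "dz": 4.7, "spin": 0, "claw": 255}
    - {"dx": 3.6, "dy": 0, "dz": 5.2, "spin": 0, "claw": 255}
    - {"dx": 3.8, "dy": 0, "dz": 5.6, "spin": 0, "claw": 255}
    - {"dx": 3.9, "dy": 0, "dz": 6.0, "spin": 0, "claw": 255}

```text
time: 22.27
ee_pos: [455.1, 162.9, 109.3]
tcp_rot: [-0.161, 3.136, -0.008]
ft_force: [0.1, -0.2, 1.4]
gripper_width: 0.6
```

```bash
python3 -c "
from h import *
go([624,181,194],96)
arc([.2,.15,.1,.05,.02,0])
for n in ('scene',):
    im=robot.get_image(n)[:,:,::-1];x0,y0,x1,y1=(70,100,230,250) if n=='top' else (170,60,310,200)
    cv2.imwrite('pics/%s14.png'%n,cv2.resize(im[y0:y1,x0:x1],None,fx=4,fy=4,interpolation=2))
"
```

```text
now 22.2667 [455.1 162.9 109.3] yang 95.89 zax [ 0.0021 -0.0048 -1.    ] w 0.6 F [ 0.06 -0.15  1.45]
dx -17.00 dy 0.03 dz -8.44 spin -0.1
0.2 dx -0.28 dy 0.01 dz -0.53
0.15 dx -0.12 dy 0.01 dz 0.03
0.1 dx 0.01 dy 0.02 dz 0.59
0.05 dx 0.12 dy 0.02 dz 1.16
0.02 dx 0.17 dy 0.02 dz 1.50
0 dx 0.19 dy 0.02 dz 1.73
```

View pics/scene14.png

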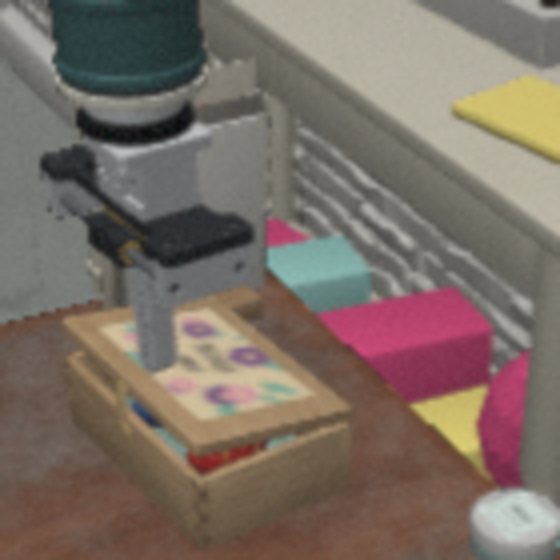

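The lid is nearly shut, at about 0.15 rad. Easing it down the rest of the way.

Call:
step_arm:
  moves:
    - {"dx": 0, "dy": 0, "dz": 0.3, "spin": 0, "claw": 255}
    - {"dx": 0, "dy": 0, "dz": 0.6, "spin": 0, "claw": 255}
    - {"dx": 0.1, "dy": 0, "dz": 0.9, "spin": 0, "claw": 255}
    - {"dx": 0.1, "dy": 0, "dz": 1.2, "spin": 0, "claw": 255}
    - {"dx": 0.1, "dy": 0, "dz": 1.4, "spin": 0, "claw": 255}
    - {"dx": 0.1, "dy": 0, "dz": 1.5, "spin": 0, "claw": 255}
    - {"dx": 0.1, "dy": 0, "dz": 1.6, "spin": 0, "claw": 255}
    - {"dx": 0.1, "dy": 0, "dz": 1.6, "spin": 0, "claw": 255}

```text
time: 22.98
ee_pos: [453.8, 162.5, 92.6]
tcp_rot: [-0.161, 3.136, -0.008]
ft_force: [0.7, 0.4, -0.3]
gripper_width: 0.0
```

Call:
step_arm:
  moves:
    - {"dx": 0, "dy": 0, "dz": 0.05, "spin": 0, "claw": 255}
    - {"dx": 0, "dy": 0, "dz": 0.1, "spin": 0, "claw": 255}
    - {"dx": 0, "dy": 0, "dz": 0.1, "spin": 0, "claw": 255}

```text
time: 23.23
ee_pos: [454.0, 162.6, 92.2]
tcp_rot: [-0.161, 3.136, -0.008]
ft_force: [-4.9, -2.7, 15.7]
gripper_width: 0.4
```

```bash
python3 -c "
from h import *
go([624,181,194],96)
for n in ('scene',):
    im=robot.get_image(n)[:,:,::-1];x0,y0,x1,y1=(70,100,230,250) if n=='top' else (170,90,290,200)
    cv2.imwrite('pics/%s15.png'%n,cv2.resize(im[y0:y1,x0:x1],None,fx=5,fy=5,interpolation=2))
"
```

```text
now 23.2333 [454.  162.6  92.2] yang 95.88 zax [ 0.0015 -0.0047 -1.    ] w 0.4 F [-4.9  -2.74 15.7 ]
dx -17.11 dy 0.04 dz -10.16 spin -0.1
```

View pics/scene15.png

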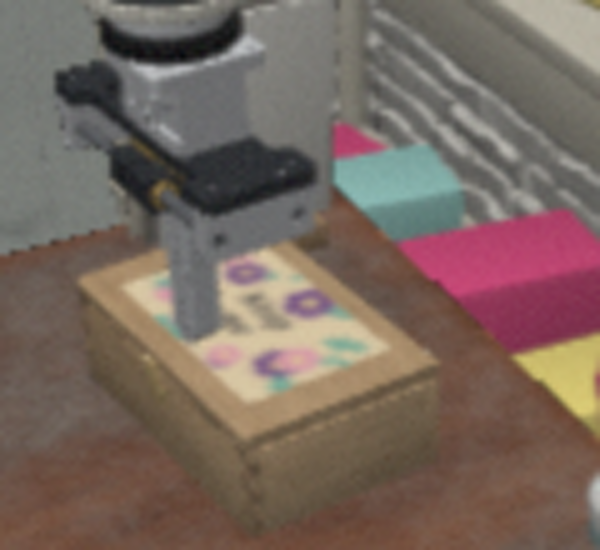

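The lid is shut: there's no gap along the front edge, and the force rose to 15.7 N against the stop. Retreating.

Call:
step_arm:
  moves:
    - {"dx": 0, "dy": 0, "dz": -0.5, "spin": 0, "claw": 255}
    - {"dx": 0, "dy": 0, "dz": -2, "spin": 0, "claw": 255}
    - {"dx": 0, "dy": 0, "dz": -5, "spin": 0, "claw": 255}
    - {"dx": 0, "dy": 0, "dz": -9, "spin": 0, "claw": 255}
    - {"dx": 0, "dy": -2, "dz": -13, "spin": 0, "claw": 255}
    - {"dx": 0, "dy": -6, "dz": -14, "spin": 0, "claw": 255}
    - {"dx": 0, "dy": -10, "dz": -14, "spin": 0, "claw": 255}
    - {"dx": 0, "dy": -14, "dz": -14, "spin": 0, "claw": 255}
    - {"dx": 0, "dy": -18, "dz": -14, "spin": 0, "claw": 255}
    - {"dx": 0, "dy": -22, "dz": -14, "spin": 0, "claw": 255}
    - {"dx": 0, "dy": -22, "dz": -14, "spin": 0, "claw": 255}
    - {"dx": 0, "dy": -22, "dz": -14, "spin": 0, "claw": 255}

```text
time: 24.28
ee_pos: [476.3, -57.7, 233.6]
tcp_rot: [-0.155, 3.136, -0.008]
ft_force: [0.7, 1.1, 1.2]
gripper_width: 0.5
```

```bash
python3 -c "
from h import *
go([624,181,194],96)
for n in ('scene','top'):
    im=robot.get_image(n)[:,:,::-1];x0,y0,x1,y1=(80,130,330,250) if n=='top' else (170,90,330,220)
    cv2.imwrite('pics/%s16.png'%n,cv2.resize(im[y0:y1,x0:x1],None,fx=3 if n=='top' else 4.5,fy=3 if n=='top' else 4.5,interpolation=2))
"
```

```text
now 24.2833 [476.3 -57.7 233.6] yang 95.65 zax [ 0.0021 -0.005  -1.    ] w 0.5 F [0.67 1.12 1.16]
dx -17.04 dy 22.32 dz 3.87 spin -0.4
```

View pics/scene16.png

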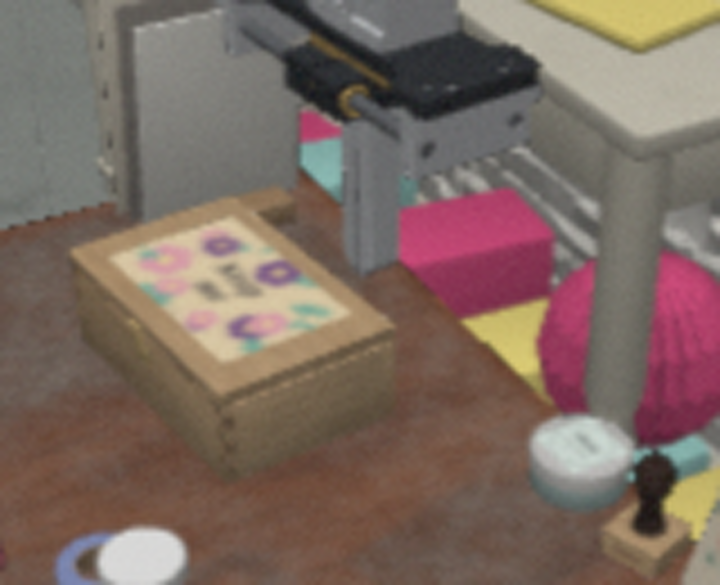

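View pics/top16.png

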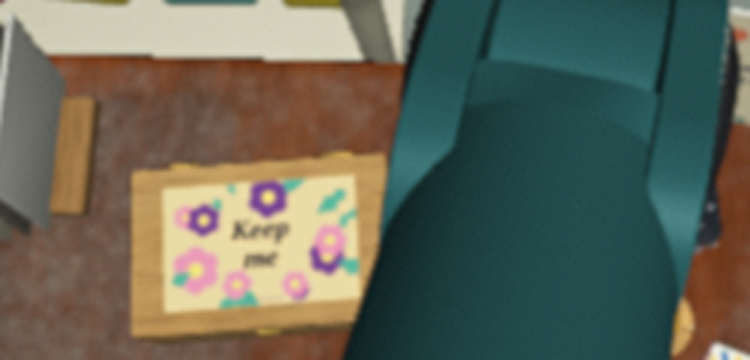

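The lid lies flush on the box in both views. The robot is clear, and the tin at (580,460) and stamp at (650,510) are undisturbed. Handing in.

```bash
python3 -c "
from rig import robot
print(robot.close_job())"
```

```text
the job is handed in; nothing more can be done
None
```

The gift is packed and handed in after about 24 s of the 70 s: blue is in the left dimple, red is in the right, and the lid is shut. The job reports no verdict, so the results below come from my own checks.

- **Ornaments:** After release, the top camera put blue at (482.7, 206.1) and red at (490.0, 126.0). My pocket estimates were (483.2, 206.3) and (491.1, 126.6), so both are within about 1.5 mm. By eye, both lay along their dimples. I couldn't see them again once the lid was closed.
- **Lid:** The last pictures from both cameras show no gap. At the end of the push the force rose to about 16 N against the stop, more than the 2 to 4 N advised for swinging it. That pressed on the lid, not on the ornaments.
- **Surroundings:** The candle tin and the stamp look unmoved in the last scene picture, though I didn't measure their positions. The arm ended clear of everything.

**Disagreements:**
- One move call was refused because some fields were left out. The arm didn't move, and I resent it.
- The lid started at about 1.65 rad, not fully open at 1.83, going by where its top edge was.
- The scene camera's box corners came out about 9 mm narrower than the top camera's, so I used the top camera for the box.

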